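Draw the transit chock from under a CD player's transport deck with a reacher

ROBOT

A 6-joint arm with a two-finger parallel gripper is mounted at the origin on the work surface. World frame = base frame: x ahead of the robot, y to its left, z up, the work surface at z = 0. Lengths are in mm, angles in rad, forces in N, time in s.
With the tool pointing down it reaches from about 350 to 875 mm from the base axis. Payload 4.2 kg.
Tool frame: the origin (TCP) lies midway between the tips of the shut fingers; the grasp point (between the pads) lies 19 mm behind it (arm.grip_point_offset is the distance from the TCP to the grasp point, in mm); y points along the fingers, z is the direction in which the jaws open and shut, and the axes are right-handed (so a half turn about y gives the same grasp; the last joint's range is limited). The gripper opens to 85 mm and grips with 20 to 120 N. Pads are 22 mm wide; open, the fingers measure 114 mm over their backs; the gripper's body (76 mm by 85 mm) begins 54 mm behind the grasp point. The pads swing forward as they close: fully open they stand 13 mm farther back than shut.
Start: joints at [-1.068, 0.385, 0.008, 0, -1.194, -0.259], TCP at [150.887, -606.492, 231.312] pointing down, gripper open.
Joint ranges: [-3.14, 3.14], [-1.21, 2.06], [-1.07, 1.41], [-3.16, 2.05], [-2.99, -0.16], [-3.1, 3.1]. Speed limits (rad/s): [2.79, 2.79, 3.14, 3.14, 3.14, 3.14].

INTERFACE

Orientations are given as a unit quaternion [x, y, z, w].
In Python, from bench import arm, optics, job_done, spotter gives the robot as it stands.
- The arm moves only by the tool jog_arm, never from a script. Its arguments are lists of equal length, an entry for each row: "translation": the shift along the tool's x, y, z in units of 50 mm (1.0 is 50 mm), a list of three; "rot": the turn, a rotation vector about the tool's x, y, z in units of 8 degrees (1.0 is 8 degrees), a list of three; "gripper": the opening, from 0 (shut) to 1 (fully open). A call has 1 to 20 rows; each row is the pose to reach, as a shift and turn from the pose measured when the call began, along the tool's axes at that moment; what a row does not reach only later rows make up. A row lasts 1/10 s, in which the tool goes at most 50 mm and 8.59 degrees, less where a joint would pass 70% of its speed; a pose out of reach is approached as far as the arm can. A call with a gripper value outside its range is refused whole. The fingers move at their own pace and stop on an object; the grip force is fixed at half the most. Time passes only in rows, so rows that repeat a pose let the fingers close. It gives the time, the measured TCP pose, the force and the opening at its end, in the units of the state.
- arm.read_state(): the state, without advancing time (a new reading comes with each control period).
- optics.get_image(name): name is "side" or "top" or "wrist"; returns a dict with "frame" (420x560x3 uint8, red, green, blue), "mtx" (3x3 intrinsics, pixels), "distortion" ([k1, k2, p1, p2, k3] as OpenCV has them; the pictures are not rectified), "xyz" and "attitude" of the camera in the world; the wrist camera has in their place "T_tool_cam" (4x4, takes a point from camera to tool coordinates, whose origin is the TCP and whose axes are the tool frame's). Camera axes: x right, y down, z forward; pixel columns grow to the right and rows downward; lengths in mm; the calibration is good to about 2 mm. A picture is of the moment at which its call begins: read the wrist's pose just before it. There is no depth.
- job_done(): hands the job in, once; it reports no verdict.
Trained networks look in the newest picture that a camera, given by its name, has taken for a name from the list of things; names that differ only in an ending like _2 or _b are one class to them, and where a whole thing is asked for, a point or a joint stands for the part that bears it (a point fixed in the world has none). Each returns a list of dicts, best first, with "score" (0 to 1); they miss things now and then, are a little off and sometimes report something else, mostly with a low value. They report only what shows in the picture. A call takes as long as a camera call. They do not tell look-alikes from the thing itself.
- spotter.look_for(camera, thing): "centre" ([x, y, z] in mm, in the coordinates of the camera as it stood for that picture, good to about 4 mm: the middle of the surface that is visible of it).
The state is a dict: "clock": time; "joints": joint angles; "joint_vel": joint speeds; "joint_efforts": joint torques, N m; "position": TCP position; "ee_rot": TCP orientation; "contact_force": force on the tool from outside, world axes, zero at the start; "wrist_torque": the same for the moment, N m; "gripper_width": finger opening in mm.
Only numpy, scipy, OpenCV 4.12 (cv2) and the standard library are available. Lean on these libraries where they do the work, as an engineer would, in place of code of your own. Each camera call takes 0.05 s, during which the arm holds its last target. There are 200 camera calls.

TASK

The opened CD player still has its red transit chock wedged in the low gap under the spring-mounted transport deck: take the pistol-grip reacher, slide its jaws in over the chock's pull tab and squeeze the trigger until they bite, firmly enough not to slip off but without crushing the hollow tab. Draw the chock out so that the deck settles onto its springs, without shoving the chock deeper, leaning on the chassis floor or pressing against the deck, and without touching the chock with the robot's own fingers. Set the chock gently in the aluminium parts tray and lay the reacher flat on the bare table; leave the multimeter and the disc clamp where they lie.

Things in the scene. Friction and masses are not known exactly. Their poses are not given: they have to be found in the camera images.
- reacher_grip (a point): Grasp point of the orange pistol-grip reacher (160 g), which lies on its side: midway between the flat handle back (x = -31 mm) and the flat black trigger front (+31 mm at rest), 13 mm over its underside. x points along the shaft to the jaws, z up: grasp from above, fingers closing along x. Handle 26 mm, trigger 22 mm thick; trigger y = -22 to +18 mm. No reading while held.
- reacher: The whole reacher; origin on its flat underside, 13 mm below the grasp point, same axes. Handle y = -35 to +50 mm; orange housing y = 23 to 49, x = -31 to +50 mm. The 12 mm shaft runs along y = +35 mm, 10 mm up, to a black head 32 mm wide, 20 mm thick, its underside in the same plane, front face at x = 195 mm. No reading while held.
- trigger (a joint): Squeeze of the trigger to the handle, m: 0 rest, 0.016 stop. Spring: 8 N at rest, +0.3 N per mm. 5 mm squeeze carries the tool, jaws open. The worn rubber pads meet the 12 mm tab somewhere from 9 to 12 mm; then it stiffens sharply, and each jaw presses with about 0.6 of the trigger force above the spring's. A gripper closing evenly pushes the reacher forward by half the squeeze.
- reacher_tip (a point): Point between the jaw tips, on the shaft's line: 230 mm ahead (x) and 35 mm left (y) of the grasp point, 10 mm over the underside. Jaws: 16 mm tall (2 to 18 mm over the underside), pads worn, so 30 to 34 mm apart at the tips at rest and 20 to 24 mm at 5 mm of squeeze; clear depth from tips to head face 35 mm, rubber pads on the last 25 mm.
- jaw_left: Left jaw (seen from the handle); origin at its pivot, 187 mm ahead of the grasp point.
- jaw_right: Right jaw (seen from the handle); origin at its pivot, 187 mm ahead of the grasp point.
- chock: Red hollow plastic transit chock, 35 g: block 40 x 40 mm, 32 mm tall, pinched between chassis floor and deck, with a pull tab. Origin: middle of the block's underside; -x points along the tab, out of the player (up to 7 degrees off straight); z up. The pinch differs: drawing it out takes 3 to 9 N, so each jaw must press with at least 4 to 7 N; more than 12 N from one jaw crushes the tab.
- chock_tab (a point): Centre of the chock's pull tab: 28 mm long (x), 12 mm wide (y), 18 mm tall, its underside 3 mm over the chassis floor; 33 mm out (-x) from the block's middle; the free end is 14 mm farther out. It starts under the deck's front strip.
- chassis: Open black CD player chassis, fixed, front panel and lid off: 430 mm wide (y), 300 mm deep (x). Origin: middle of its footprint, at table height; +x points inwards from the open front edge (x = -150 mm, no lip). Floor surface 16 mm over the table; bare in front of the deck at y = -35 to +200 mm. Deck corner posts, 14 mm thick, at x = -70, y = -28 and +148 mm.
- deck (a joint): Sink of the spring-mounted transport deck from its propped-up height, m: about 0 on the chock, 0.003 to 0.006 when it floats free.
- deck_front (a point): Middle of the front edge of the transport deck, at its underside; axes as the chassis. Black plate, 160 mm deep (x) by 200 mm wide (y), 6 mm thick, with a window over the laser sled. The gap under it is 32 mm high, 26 to 29 mm once it floats free.
- tray: Aluminium parts tray, fixed, 120 x 120 mm outside, walls 18 mm tall and 3 mm thick, floor 3 mm thick. Origin: middle of its underside, on the table.
- multimeter: Orange multimeter, 180 x 85 x 38 mm; leave alone.
- puck: Aluminium disc clamp, 60 mm across, 22 mm tall; leave alone.
Mind the look-alikes: they are no part of the job. What is shaped like the tray but black or yellow is not meant. Of the things shaped like the chock, the red one is meant.

How it is judged:
By the outcome, as a careful person would: the job done as asked, in the order asked, and still so for the second after the job is handed in, with the robot touching nothing.
It also fails if it takes over 72 s, if anything falls off the work surface, if the arm or the gripper's body presses on something with over 40 N, if the wrist force passes 120 N, or if a joint passes its speed limit or range.

## Working session

There is one attempt and no reset: what is moved stays moved. The work goes in short steps, Python scripts to look and compute and a tool call to move; the robot and the scene stay as the last step left them, time stands still between calls to the robot, and variables do not carry over. Pictures are saved under pics/ and viewed, about 8 in all and at most 12, crops included, and the job is handed in when it is done.

Besides the shell and the picture viewer there is one more tool, called after "Emit:" by a JSON object that holds its "name" and its "arguments", one argument or row to a line. jog_arm: Moves the arm, as the interface text tells. Its arguments: {"type":"object","properties":{"translation":{"type":"array"},"rot":{"type":"array"},"gripper":{"type":"array"}},"required":["translation","rot","gripper"]}

```bash
mkdir -p pics; ls; cat > h.py <<'E'
import numpy as np, cv2
from scipy.spatial.transform import Rotation as R
from bench import arm, optics, job_done, spotter
def shot(name):
    s=arm.read_state(); d=optics.get_image(name)
    if 'T_tool_cam' in d:
        T=np.eye(4);T[:3,:3]=R.from_quat(s['ee_rot']).as_matrix();T[:3,3]=s['position'];T=T@np.array(d['T_tool_cam'])
    else:
        T=np.eye(4);a=np.array(d['attitude'],float)
        T[:3,:3]=a if a.shape==(3,3) else R.from_quat(a).as_matrix()
        T[:3,3]=d['xyz']
    d['T']=T; return d
def save(d,fn): cv2.imwrite('pics/'+fn,cv2.cvtColor(d['frame'],cv2.COLOR_RGB2BGR))
def ray(d,uv,z):
    p=cv2.undistortPoints(np.array(uv,float).reshape(-1,1,2),np.array(d['mtx'],float),np.array(d['distortion'],float)).reshape(-1,2)
    v=np.c_[p,np.ones(len(p))]@d['T'][:3,:3].T; o=d['T'][:3,3]
    return o+v*((z-o[2])/v[:,2])[:,None]
def proj(d,P):
    Ti=np.linalg.inv(d['T']); r,_=cv2.Rodrigues(Ti[:3,:3])
    return cv2.projectPoints(np.array(P,float).reshape(-1,3),r,Ti[:3,3],np.array(d['mtx'],float),np.array(d['distortion'],float))[0].reshape(-1,2)
def look(cam,d,names):
    for n in names:
        for r in spotter.look_for(cam,n)[:4]:
            c=np.array(r['centre']); w=d['T'][:3,:3]@c+d['T'][:3,3]
            print(cam,n,round(r['score'],2),w.round(1),proj(d,w)[0].round(0))
E
cat > a.py <<'E'
from h import *
s=arm.read_state();print({k:np.round(v,3).tolist() for k,v in s.items()}, arm.grip_point_offset)
print(R.from_quat(s['ee_rot']).as_matrix().round(2))
N=['reacher_grip','reacher','reacher_tip','chock','chock_tab','chassis','deck_front','tray','jaw_left','jaw_right','multimeter','puck']
for c in ['top','side']:
    d=shot(c);save(d,c+'0.png');print(c,d['T'].round(2).tolist(),np.array(d['mtx']).round(0).tolist());look(c,d,N)
d=shot('wrist');print(d['T'].round(2).tolist(),np.round(d['T_tool_cam'],2).tolist());save(d,'wrist0.png')
E
python3 a.py
```

```text
pics
{'clock': 0.0, 'joints': [-1.068, 0.386, 0.007, -0.001, -1.194, -0.259], 'joint_vel': [-0.002, 0.0, 0.001, 0.001, -0.001, 0.002], 'joint_efforts': [-0.001, -39.229, 18.839, 4.186, -0.005, 0.0], 'position': [150.738, -605.94, 230.211], 'ee_rot': [-0.701, -0.086, 0.086, 0.703], 'contact_force': [0.755, -0.6, 0.328], 'wrist_torque': [-0.03, 0.009, -0.048], 'gripper_width': 85.226} 18.700000000000003
[[ 0.97 -0.   -0.24]
 [ 0.24  0.    0.97]
 [-0.   -1.    0.  ]]
top [[-0.02, -0.99, 0.14, 366.42], [-1.0, 0.02, -0.0, -44.57], [-0.0, -0.14, -0.99, 1269.81], [0.0, 0.0, 0.0, 1.0]] [[525.0, 0.0, 286.0], [0.0, 525.0, 199.0], [0.0, 0.0, 1.0]]
top reacher_grip 0.65 [ 595.7 -282.1   22.9] [384. 175.]
top reacher 0.73 [ 603.1 -282.2   20. ] [383. 172.]
top reacher 0.67 [ 749.9 -194.5   19.4] [345. 114.]
top reacher_tip 0.58 [ 603.6 -277.    23.6] [381. 171.]
top chock 0.67 [836.3 -56.8  29.8] [289.  80.]
top chock 0.42 [630.4 152.9  50.7] [202. 161.]
top chock_tab 0.84 [838.1 -59.3  30.5] [290.  79.]
top chock_tab 0.45 [626.3 153.5  49.8] [202. 163.]
top chock_tab 0.29 [607.2 183.4  50.4] [18
[... 1150 characters left out ...]
9 236.4  50.5] [173. 272.]
side chassis 0.68 [641.  234.6  51.8] [174. 271.]
side deck_front 0.6 [607.2 195.8  55.1] [199. 260.]
side tray 0.97 [331.2  65.3   6.1] [353. 265.]
side tray 0.94 [ 201.5 -300.9    5.7] [430. 184.]
side tray 0.73 [ 401.2 -126.1    3.5] [340. 208.]
side jaw_left 0.61 [ 728.7 -160.2   11.8] [221. 178.]
side jaw_right 0.45 [ 751.  -186.9   14.8] [217. 170.]
side multimeter 0.76 [316.9 317.   39.5] [331. 352.]
side puck 0.68 [ 350.5 -245.6   13.5] [369. 183.]
[[-0.24, 0.94, 0.26, 85.92], [0.97, 0.23, 0.06, -621.94], [-0.0, 0.27, -0.96, 372.82], [0.0, 0.0, 0.0, 1.0]] [[-0.0, 0.96, 0.27, -66.78], [0.0, -0.27, 0.96, -141.51], [1.0, 0.0, -0.0, 0.71], [0.0, 0.0, 0.0, 1.0]]
```

View pics/top0.png

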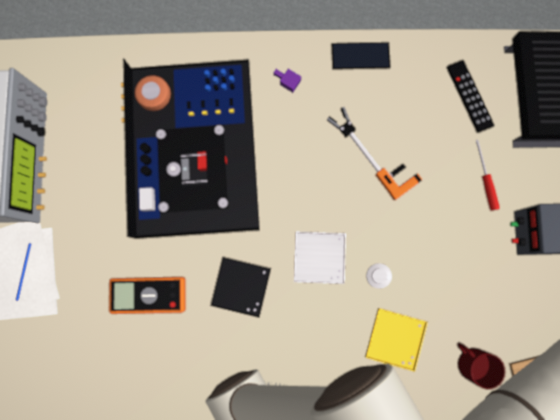

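View pics/side0.png

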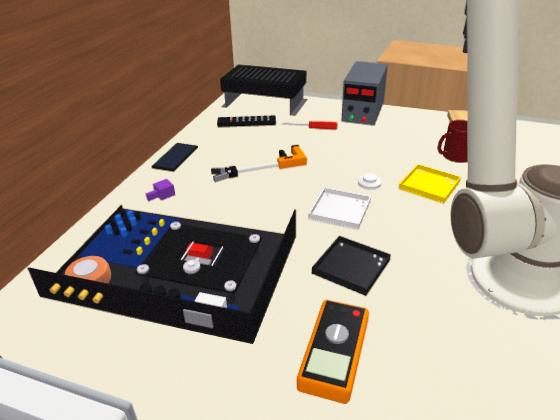

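The top view shows the open chassis with its front toward world −y (edge about u≈250–258). The deck is at about (190,168), with red showing in the window at (202,161) and at the strip edge at (226,159). The reacher runs from (400,185) to (342,118). The side view agrees.

- **Chock candidates:** the purple one at (289,80) on the table, and the red one under the deck at (202–226,160). The red one is meant.
- **Tray candidates:** aluminium at (320,257), black at (240,287), yellow at (396,339). The aluminium one is meant.

I'll confirm both with close wrist views.

```bash
cat >> h.py <<'E'
def rt(yaw,tilt=0,nose=0):
    # tool z heading yaw, y down; tilt about tool z, nose-down about tool x (deg)
    y=np.radians(yaw); z=np.array([np.cos(y),np.sin(y),0]); d=np.array([0,0,-1.]); x=np.cross(d,z)
    return np.c_[x,d,z]@R.from_euler('z',tilt,degrees=True).as_matrix()@R.from_euler('x',nose,degrees=True).as_matrix()
def plan(p,M):
    s=arm.read_state(); M0=R.from_quat(s['ee_rot']).as_matrix()
    t=M0.T@(np.array(p)-s['position'])/50; w=R.from_matrix(M0.T@M).as_rotvec(degrees=True)/8
    print('T',s['clock'],'tcp',np.round(s['position'],1),'w',round(s['gripper_width'],2),'F',np.round(s['contact_force'],1),'goto',np.round(p,1),'trans',t.round(3).tolist(),'rot',w.round(3).tolist())
E
python3 - <<'E'
from h import *
d=optics.get_image('wrist');print(np.round(d['mtx'],0).tolist(),np.round(d['distortion'],3))
T=np.array(d['T_tool_cam'])
for tilt in(-15,15):
    M=rt(180,tilt); f=M@T[:3,2]; print(tilt,f.round(2))
    p=np.array([630,110,35])-f*330-M@T[:3,3]
    plan(p,M)
E
```

```text
[[357.0, 0.0, 285.0], [0.0, 357.0, 212.0], [0.0, 0.0, 1.0]] [0.025 0.    0.    0.    0.   ]
-15 [ 0.    0.51 -0.86]
T 1.4 tcp [ 150.9 -606.5  231.3] w 85.45 F [0.  0.4 0.1] goto [630.7  43.6 199.9] trans [12.451, 0.628, 10.301] rot [1.244, -9.446, -1.591]
15 [ 0.    0.01 -1.  ]
T 1.4 tcp [ 150.9 -606.5  231.3] w 85.45 F [0.  0.4 0.1] goto [630.7 134.9 211. ] trans [12.892, 0.406, 12.074] rot [-1.244, -9.446, 1.591]
```

Emit:
{"name": "jog_arm", "arguments": {
  "translation": [
    [12.45, 0.63, 10.3],
    [12.45, 0.63, 10.3],
    [12.45, 0.63, 10.3],
    [12.45, 0.63, 10.3],
    [12.45, 0.63, 10.3],
    [12.45, 0.63, 10.3],
    [12.45, 0.63, 10.3],
    [12.45, 0.63, 10.3],
    [12.45, 0.63, 10.3],
    [12.45, 0.63, 10.3],
    [12.45, 0.63, 10.3],
    [12.45, 0.63, 10.3],
    [12.45, 0.63, 10.3],
    [12.45, 0.63, 10.3],
    [12.45, 0.63, 10.3],
    [12.45, 0.63, 10.3],
    [12.45, 0.63, 10.3],
    [12.45, 0.63, 10.3],
    [12.45, 0.63, 10.3],
    [12.45, 0.63, 10.3]
  ],
  "rot": [
    [1.24, -9.45, -1.59],
    [1.24, -9.45, -1.59],
    [1.24, -9.45, -1.59],
    [1.24, -9.45, -1.59],
    [1.24, -9.45, -1.59],
    [1.24, -9.45, -1.59],
    [1.24, -9.45, -1.59],
    [1.24, -9.45, -1.59],
    [1.24, -9.45, -1.59],
    [1.24, -9.45, -1.59],
    [1.24, -9.45, -1.59],
    [1.24, -9.45, -1.59],
    [1.24, -9.45, -1.59],
    [1.24, -9.45, -1.59],
    [1.24, -9.45, -1.59],
    [1.24, -9.45, -1.59],
    [1.24, -9.45, -1.59],
    [1.24, -9.45, -1.59],
    [1.24, -9.45, -1.59],
    [1.24, -9.45, -1.59]
  ],
  "gripper": [1, 1, 1, 1, 1, 1, 1, 1, 1, 1, 1, 1, 1, 1, 1, 1, 1, 1, 1, 1]
}}

```text
clock: 3.4
position: [630.0, 42.1, 200.2]
ee_rot: [-0.431, -0.561, 0.43, 0.561]
contact_force: [1.0, -0.6, 1.0]
gripper_width: 85.2
```

```bash
python3 - <<'E'
from h import *
d=shot('wrist');save(d,'w1.png')
np.savez('w1.npz',T=d['T'],mtx=d['mtx'],distortion=d['distortion'])
look('wrist',d,['chock','chock_tab','deck_front','chassis'])
plan([0,0,0],rt(0))
cv2.imwrite('pics/w1b.png',cv2.resize(cv2.cvtColor(d['frame'],cv2.COLOR_RGB2BGR)[60:360,130:530],None,fx=2,fy=2,interpolation=cv2.INTER_CUBIC))
E
```

```text
wrist chock 0.93 [635.  153.3  47.4] [280. 259.]
wrist chock 0.78 [828.6 -45.9  23.1] [10. 19.]
wrist chock_tab 0.96 [639.  154.7  46.5] [276. 260.]
wrist chock_tab 0.64 [825.8 -47.5  24.1] [12. 17.]
wrist deck_front 0.63 [615.4 163.3  52.7] [301. 271.]
wrist chassis 0.58 [644.1 116.1  25.3] [271. 214.]
T 3.65 tcp [630.5  42.7 200.2] w 85.54 F [-0.6 -0.6 -0.1] goto [0 0 0] trans [-1.866, 3.635, 12.612] rot [-2.933, 22.304, 0.011]
```

View pics/w1b.png

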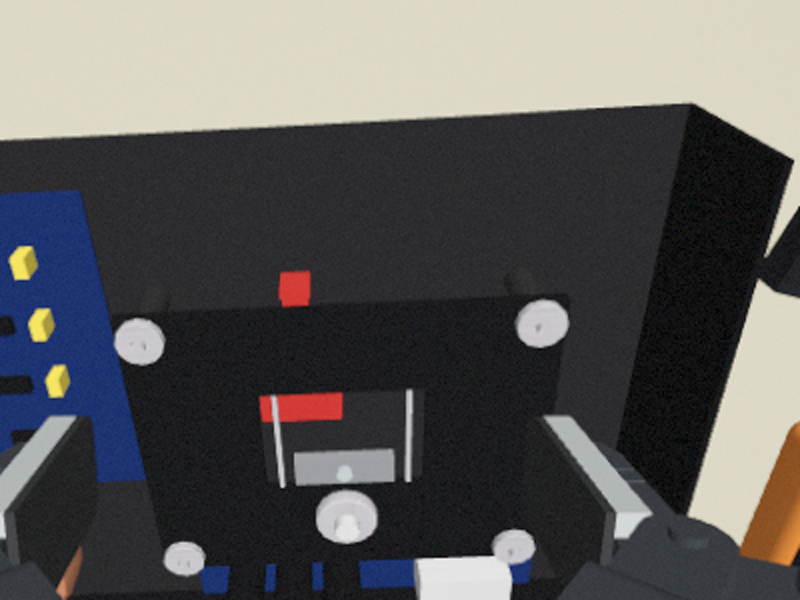

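The wrist crop confirms the red chock. The block shows through the deck window at crop (260–342,395–420). Its tab sticks out past the deck's front strip at crop (280–310,271–305). Next I'll measure the axes.

```bash
python3 - <<'E'
from h import *
f=cv2.imread('pics/w1.png'); z=np.load('w1.npz'); d={k:z[k] for k in z}
b,g,r=[f[...,i].astype(int) for i in range(3)]
m=((r>110)&(g<90)&(b<90)).astype(np.uint8); m[:150]=0
n,l,st,c=cv2.connectedComponentsWithStats(m)
for i in range(1,n):
    if st[i,4]<30: continue
    cn=cv2.findContours((l==i).astype(np.uint8),cv2.RETR_EXTERNAL,cv2.CHAIN_APPROX_NONE)[0][0]
    print(i,st[i],c[i].round(1),cv2.approxPolyDP(cn,2.,True).reshape(-1,2).tolist())
    ys=range(st[i,1],st[i,1]+st[i,3])
    for y in list(ys)[::2]:
        xs=np.where(l[y]==i)[0]; print(y,xs.min(),xs.max(), r[y,xs].mean().round(0))
u=lambda p:np.array(p)/2+[130,60]
E0=ray(d,[u((4,140)),u((340,122)),u((686,104))],16); print('front edge',E0.round(1).tolist())
D=ray(d,[u((116,316)),u((564,295))],54); print('deck front',D.round(1).tolist())
Dt=ray(d,[u((262,420)),u((342,418))],48); print('block back',Dt.round(1).tolist())
E
```

```text
1 [269 195  16  18 261] [276.9 203.8] [[284, 195], [270, 196], [271, 212], [284, 211]]
195 278 284 121.0
197 270 284 209.0
199 270 284 211.0
201 270 284 211.0
203 269 284 205.0
205 269 284 206.0
207 269 284 205.0
209 269 284 198.0
211 271 284 203.0
2 [269 256  32  15 436] [284.6 263.1] [[300, 256], [269, 257], [270, 270], [300, 269]]
256 293 300 141.0
258 269 300 207.0
260 269 300 210.0
262 269 300 210.0
264 269 300 210.0
266 269 300 209.0
268 270 300 210.0
270 270 284 158.0
3 [260 258   6  13  70] [262.5 264. ] [[260, 258], [261, 270], [265, 270], [264, 258]]
258 260 264 169.0
260 260 264 207.0
262 260 265 203.0
264 260 265 202.0
266 260 265 196.0
268 261 265 208.0
270 261 265 184.0
4 [500 274  37  67 955] [518.3 309.3] [[526, 274], [500, 334], [501, 337], [514, 340], [536, 289]]
274 526 526 141.0
276 525 526 146.0
278 524 527 140.0
280 523 529 141.0
282 522 531 141.0
284 521 533 142.0
286 520 534 141.0
288 520 535 142.0
290 519 535 142.0
292 518 534 142.0
294 517 534 142.0
296 516 532 141.0
298 515 530 141.0
300 515 531 141.0
302 514 530 141.0
304 513 529 141.0
306 512 528 141.0
308 511 527 141.0
310 510 526 141.0
312 510 526 142.0
314 509 524 141.0
316 508 523 141.0
318 507 523 141.0
320 506 522 141.0
322 505 521 141.0
324 505 520 141.0
326 504 519 141.0
328 503 519 141.0
330 502 517 140.0
332 501 516 140.0
334 500 515 140.0
336 500 514 139.0
338 504 514 139.0
340 514 514 125.0
12 [162 335   8  25  51] [166.5 345.7] [[169, 335], [164, 343], [166, 340], [168, 342], [162, 359], [168, 346]]
335 169 169 117.0
337 168 169 125.0
339 167 169 132.0
341 165 169 125.0
343 164 168 126.0
345 167 168 124.0
347 166 167 126.0
349 165 166 130.0
351 165 166 122.0
353 164 165 126.0
355 164 164 126.0
357 164 164 113.0
359 162 162 124.0
front edge [[762.7, 37.0, 16.0], [617.6, 28.9, 16.0], [472.6, 21.9, 16.0]]
deck front [[714.8, 102.9, 54.0], [522.2, 92.5, 54.0]]
block back [[653.9, 166.0, 48.0], [615.0, 164.7, 48.0]]
```

```bash
python3 - <<'E'
from h import *
z=np.load('w1.npz'); d={k:z[k] for k in z}
print('end low',ray(d,[(277.5,195.3)],19).round(1), 'tab top width',ray(d,[(269.3,208),(284.6,208)],37).round(1).tolist(),ray(d,[(269.8,198),(284.6,198)],24).round(1).tolist())
print('tab under strip',ray(d,[(277,212)],37).round(1))
print('block',ray(d,[(260.3,263.5),(300.6,263.5),(260,270.6),(300.6,269.3)],48).round(1).tolist())
d=shot('wrist')
# next pose: over reacher, heading 40, camera centred midway along
M=rt(40); 
plan([640,-240,290],M)
E
```

```text
end low [[637.6  99.1  19. ]] tab top width [[644.8, 102.7, 37.0], [630.9, 102.7, 37.0]] [[644.8, 99.3, 24.0], [630.9, 99.3, 24.0]]
tab under strip [[637.8 106.9  37. ]]
block [[654.3, 157.9, 48.0], [615.5, 158.0, 48.0], [654.9, 166.7, 48.0], [615.3, 165.1, 48.0]]
T 3.7 tcp [630.5  42.9 200.1] w 85.28 F [-0.7  0.5  0.4] goto [ 640 -240  290] trans [-5.001, -3.198, -0.193] rot [-2.282, 17.373, 0.839]
```

```bash
python3 - <<'E'
from h import *
s=arm.read_state(); print(np.degrees(s['joints']).round(1))
M=rt(220); plan([640,-240,290],M)
E
```

```text
[ 11.   24.3   3.9 -15.9 -67.5  -5.2]
T 3.7 tcp [630.5  42.9 200.1] w 85.28 F [-0.7  0.5  0.4] goto [ 640 -240  290] trans [-5.001, -3.198, -0.193] rot [0.659, -4.973, 1.794]
```

```bash
python3 - <<'E'
from h import *
d=optics.get_image('wrist');T=np.array(d['T_tool_cam'])
M=rt(220); plan(np.array([670,-230,15])-M@T[:3,2]*360-M@T[:3,3],M)
E
```

```text
T 3.75 tcp [630.6  43.1 200.1] w 85.57 F [-0.  -0.8 -0.3] goto [ 688.2 -252.8  220.6] trans [-5.609, -1.925, -1.154] rot [0.659, -4.972, 1.794]
```

Emit:
{"name": "jog_arm", "arguments": {
  "translation": [
    [-5.6, -1.93, -1.15],
    [-5.6, -1.93, -1.15],
    [-5.6, -1.93, -1.15],
    [-5.6, -1.93, -1.15],
    [-5.6, -1.93, -1.15],
    [-5.6, -1.93, -1.15],
    [-5.6, -1.93, -1.15],
    [-5.6, -1.93, -1.15],
    [-5.6, -1.93, -1.15],
    [-5.6, -1.93, -1.15],
    [-5.6, -1.93, -1.15],
    [-5.6, -1.93, -1.15]
  ],
  "rot": [
    [0.66, -4.97, 1.79],
    [0.66, -4.97, 1.79],
    [0.66, -4.97, 1.79],
    [0.66, -4.97, 1.79],
    [0.66, -4.97, 1.79],
    [0.66, -4.97, 1.79],
    [0.66, -4.97, 1.79],
    [0.66, -4.97, 1.79],
    [0.66, -4.97, 1.79],
    [0.66, -4.97, 1.79],
    [0.66, -4.97, 1.79],
    [0.66, -4.97, 1.79]
  ],
  "gripper": [1, 1, 1, 1, 1, 1, 1, 1, 1, 1, 1, 1]
}}

```text
clock: 4.95
position: [688.1, -251.3, 221.3]
ee_rot: [0.298, 0.641, -0.641, -0.299]
contact_force: [-1.2, -0.2, -0.1]
gripper_width: 85.5
```

```bash
python3 - <<'E'
from h import *
d=shot('wrist');save(d,'w2.png')
np.savez('w2.npz',T=d['T'],mtx=d['mtx'],distortion=d['distortion'])
look('wrist',d,['reacher_grip','reacher','reacher_tip','jaw_left','jaw_right','trigger'])
cv2.imwrite('pics/w2b.png',cv2.resize(cv2.cvtColor(d['frame'],cv2.COLOR_RGB2BGR),(800,600),interpolation=cv2.INTER_CUBIC))
E
```

```text
wrist reacher_grip 0.86 [ 604.  -287.3   19.3] [374. 211.]
wrist reacher 0.82 [ 604.6 -283.8   26. ] [372. 215.]
wrist reacher_tip 0.82 [ 602.3 -284.9   22.1] [374. 214.]
wrist reacher_tip 0.18 [ 611.  -316.2   21.9] [390. 185.]
wrist jaw_left 0.8 [ 736.2 -159.1   16. ] [191. 222.]
wrist jaw_left 0.2 [ 604.1 -286.2   21.4] [373. 212.]
wrist jaw_right 0.72 [ 754.6 -195.4   14. ] [198. 183.]
wrist trigger 0.84 [ 611.9 -316.5   20.7] [389. 184.]
```

View pics/w2b.png

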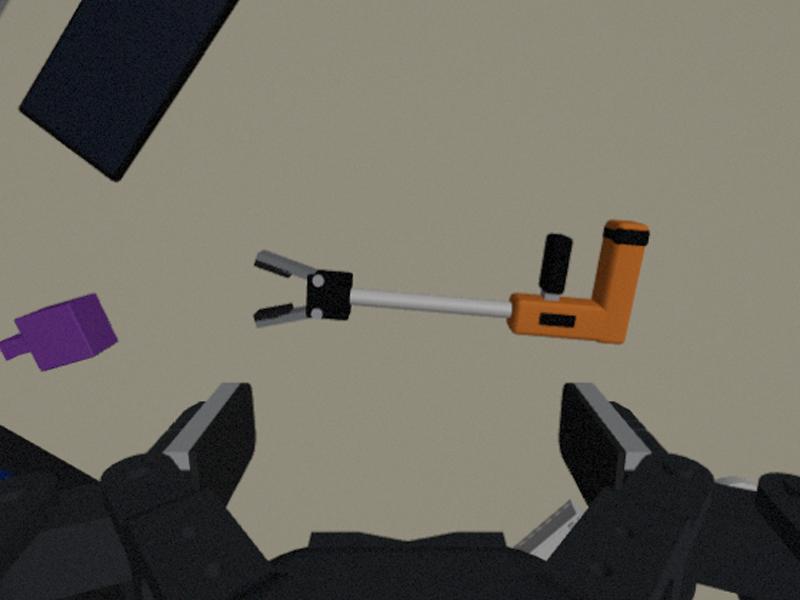

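The wrist view (pixels at the 1.43× scale shown) has the jaws at (258,262)/(258,320), the head front at u≈308, and the shaft from (352,297) to (512,309). The trigger is at (543–571,235–292) and the handle back edge runs from (648,235) to (627,340). I'll fit the pose from these.

```bash
cat > fit.py <<'E'
from h import *
from scipy.optimize import least_squares
z=np.load('w2.npz'); d={k:z[k] for k in z}
k=560/800
# (pixel, z, local x or None, local y or None)
P=[((352,297),12,None,35),((432,303),12,None,35),((510,309.5),12,None,35),
((308,272),20,195,19),((308,318),20,195,51),
((543,262),24,31,None),((541,285),24,31,None),
((514,297),24,50,None),((511,328),24,50,None),
((645,260),24,-31,None),((633,315),24,-31,None),((604,342),24,None,50),((520,334),24,None,49)]
W=[ray(d,[np.array(p[0])*k],p[1])[0][:2] for p in P]
def loc(q):
    c,s=np.cos(q[2]),np.sin(q[2]); D=np.array(W)-q[:2]; return D@np.array([[c,-s],[s,c]])
def f(q):
    L=loc(q); r=[]
    for l,p in zip(L,P): r+= [0 if p[2] is None else l[0]-p[2], 0 if p[3] is None else l[1]-p[3]]
    return r
s=least_squares(f,[600,-290,0.7],loss='soft_l1')
q=s.x; print(q[:2].round(1),np.degrees(q[2]).round(2)); print(np.round(f(q),1).reshape(-1,2).tolist()); print(loc(q).round(1).tolist())
yaw=np.degrees(q[2])+180
plan([q[0],q[1],60],rt(yaw))
E
python3 fit.py
```

```text
[ 589.3 -329.3] 35.26
[[0.0, 0.4], [0.0, 0.1], [0.0, 0.2], [-1.4, -0.9], [-2.4, 0.1], [4.5, 0.0], [3.4, 0.0], [1.5, 0.0], [0.4, 0.0], [-1.1, 0.0], [-0.9, 0.0], [0.0, -0.1], [0.0, 0.0]]
[[163.3, 35.4], [106.2, 35.1], [50.1, 35.2], [193.6, 18.1], [192.6, 51.1], [35.5, -3.0], [34.4, 12.9], [51.5, 22.8], [50.4, 45.2], [-32.1, -9.9], [-31.9, 28.7], [-15.8, 49.9], [43.5, 49.0]]
T 5.3 tcp [ 688.  -252.4  221. ] w 85.3 F [ 0.4 -0.6 -0.8] goto [ 589.3 -329.3   60. ] trans [0.087, 3.219, 2.5] rot [-0.001, 0.591, 0.004]
```

Emit:
{"name": "jog_arm", "arguments": {
  "translation": [
    [0.09, 3.22, 2.5],
    [0.09, 3.22, 2.5],
    [0.09, 3.22, 2.5],
    [0.09, 3.22, 2.5],
    [0.09, 3.22, 2.5],
    [0.09, 3.22, 2.5],
    [0.09, 3.22, 2.5],
    [0.09, 3.6, 2.5],
    [0.09, 3.9, 2.5],
    [0.09, 4.1, 2.5],
    [0.09, 4.25, 2.5],
    [0.09, 4.35, 2.5],
    [0.09, 4.42, 2.5],
    [0.09, 4.42, 2.5],
    [0.09, 4.42, 2.5]
  ],
  "rot": [
    [0, 0.59, 0],
    [0, 0.59, 0],
    [0, 0.59, 0],
    [0, 0.59, 0],
    [0, 0.59, 0],
    [0, 0.59, 0],
    [0, 0.59, 0],
    [0, 0.59, 0],
    [0, 0.59, 0],
    [0, 0.59, 0],
    [0, 0.59, 0],
    [0, 0.59, 0],
    [0, 0.59, 0],
    [0, 0.59, 0],
    [0, 0.59, 0]
  ],
  "gripper": [1, 1, 1, 1, 1, 1, 1, 1, 1, 1, 1, 1, 1, 1, 1]
}}

```text
clock: 6.8
position: [589.5, -329.3, 0.3]
ee_rot: [0.325, 0.628, -0.628, -0.325]
contact_force: [-0.2, -0.5, 0.2]
gripper_width: 85.3
```

Emit:
{"name": "jog_arm", "arguments": {
  "translation": [
    [0, 0, 0],
    [0, 0, 0],
    [0, 0, 0],
    [0, 0, 0],
    [0, 0, 0],
    [0, 0, 0]
  ],
  "rot": [
    [0, 0, 0],
    [0, 0, 0],
    [0, 0, 0],
    [0, 0, 0],
    [0, 0, 0],
    [0, 0, 0]
  ],
  "gripper": [0.85, 0.8, 0.76, 0.74, 0.72, 0.72]
}}

```text
clock: 7.4
position: [589.2, -329.6, 0.7]
ee_rot: [-0.325, -0.628, 0.628, 0.325]
contact_force: [-3.1, -1.0, 3.2]
gripper_width: 61.7
```

Emit:
{"name": "jog_arm", "arguments": {
  "translation": [
    [0, 0, 0],
    [0, 0, 0],
    [0, 0, 0],
    [0, 0, 0]
  ],
  "rot": [
    [0, 0, 0],
    [0, 0, 0],
    [0, 0, 0],
    [0, 0, 0]
  ],
  "gripper": [0.7, 0.7, 0.7, 0.7]
}}

```text
clock: 7.8
position: [588.8, -329.9, 1.1]
ee_rot: [-0.325, -0.628, 0.628, 0.325]
contact_force: [-3.9, -2.0, 4.9]
gripper_width: 60.0
```

Emit:
{"name": "jog_arm", "arguments": {
  "translation": [
    [0, 0, 0],
    [0, 0, 0],
    [0, 0, 0],
    [0, 0, 0]
  ],
  "rot": [
    [0, 0, 0],
    [0, 0, 0],
    [0, 0, 0],
    [0, 0, 0]
  ],
  "gripper": [0.68, 0.68, 0.68, 0.68]
}}

```text
clock: 8.2
position: [588.5, -330.2, 1.5]
ee_rot: [-0.325, -0.628, 0.628, 0.325]
contact_force: [-4.0, -3.1, 6.0]
gripper_width: 58.5
```

Emit:
{"name": "jog_arm", "arguments": {
  "translation": [
    [0, -0.03, 0],
    [0, -0.03, 0],
    [0, -0.03, 0],
    [0, -0.03, 0],
    [0, -0.03, 0]
  ],
  "rot": [
    [0, 0, 0],
    [0, 0, 0],
    [0, 0, 0],
    [0, 0, 0],
    [0, 0, 0]
  ],
  "gripper": [0.665, 0.665, 0.665, 0.665, 0.665]
}}

```text
clock: 8.7
position: [588.6, -329.9, 2.4]
ee_rot: [-0.324, -0.628, 0.628, 0.325]
contact_force: [-0.3, -0.6, -1.0]
gripper_width: 56.7
```

```bash
python3 - <<'E'
from h import *
W=[];F=[]
for i in range(6):
    s=arm.read_state();W.append(s['gripper_width']);F.append(s['contact_force']);optics.get_image('top')
print(np.round(W,2),np.mean(W).round(2),np.mean(F,0).round(1))
# target: lift 80 mm, rotate to heading 93 
s=arm.read_state();p=s['position'];plan([p[0],p[1],p[2]+80],rt(35.3+180))
# pre-insertion: tip 90 mm short of tab
h=np.radians(93);H=np.array([np.cos(h),np.sin(h)]);L=np.array([-H[1],H[0]])
tab=np.array([637.2,112.0]); g=tab-H*(232.5+70)-L*35; print('pre grip',g)
plan([g[0],g[1],100],rt(273))
E
```

```text
[56.67 56.9  57.04 57.32 57.26 57.14] 57.05 [ 0.2  0.  -2.1]
T 9.0 tcp [ 588.6 -330.2    2.9] w 57.16 F [ 0.9  0.3 -2.1] goto [ 588.6 -330.2   82.9] trans [0.0, -1.6, 0.002] rot [-0.01, -0.002, 0.002]
pre grip [ 687.98366048 -188.25367579]
T 9.0 tcp [ 588.6 -330.2    2.9] w 57.16 F [ 0.9  0.3 -2.1] goto [ 688.  -188.3  100. ] trans [1.169, -1.945, -3.26] rot [-0.008, -7.214, 0.007]
```

Emit:
{"name": "jog_arm", "arguments": {
  "translation": [
    [0, -0.5, 0],
    [0, -1.0, 0],
    [0, -1.6, 0],
    [0.2, -1.95, -0.6],
    [0.4, -1.95, -1.2],
    [0.6, -1.95, -1.8],
    [0.9, -1.95, -2.4],
    [1.17, -1.95, -3.26],
    [1.17, -1.95, -3.26],
    [1.17, -1.95, -3.26],
    [1.17, -1.95, -3.26],
    [1.17, -1.95, -3.26],
    [1.17, -1.95, -3.26],
    [1.17, -1.95, -3.26]
  ],
  "rot": [
    [0, 0, 0],
    [0, 0, 0],
    [0, 0, 0],
    [0, -0.8, 0],
    [0, -1.6, 0],
    [0, -2.4, 0],
    [0, -3.2, 0],
    [0, -4.0, 0],
    [0, -4.8, 0],
    [0, -5.6, 0],
    [0, -6.4, 0],
    [0, -7.21, 0],
    [0, -7.21, 0],
    [0, -7.21, 0]
  ],
  "gripper": [0.665, 0.665, 0.665, 0.665, 0.665, 0.665, 0.665, 0.665, 0.665, 0.665, 0.665, 0.665, 0.665, 0.665]
}}

```text
clock: 10.4
position: [687.9, -188.2, 100.2]
ee_rot: [0.018, -0.707, 0.707, -0.017]
contact_force: [-0.1, -0.3, -2.2]
gripper_width: 56.7
```

```bash
python3 - <<'E'
from h import *
for c in['top','side']:
    d=shot(c);save(d,c+'1.png');look(c,d,['jaw_left','jaw_right','reacher','reacher_tip'])
    np.savez(c+'1.npz',T=d['T'],mtx=d['mtx'],distortion=d['distortion'])
    s=arm.read_state();M=R.from_quat(s['ee_rot']).as_matrix();h=-M[:,2];l=M[:,0]
    base=np.array(s['position'])+[0,0,-1.5]
    l=-M[:,0] if (np.cross([0,0,1],h)@M[:,0])<0 else M[:,0]
    tip=base+h*232.5+l*35+[0,0,10]
    print(tip.round(1),proj(d,tip).round(1))
im=[cv2.imread('pics/%s1.png'%c) for c in('top','side')]
a=cv2.resize(im[0][100:240,180:380],None,fx=4,fy=4,interpolation=cv2.INTER_CUBIC)
cv2.imwrite('pics/top1c.png',a)
b=cv2.resize(im[1][120:270,120:320],None,fx=4,fy=4,interpolation=cv2.INTER_CUBIC);cv2.imwrite('pics/side1c.png',b)
plan([0,0,0],rt(273))
E
```

```text
top reacher 0.62 [ 648.3 -171.1  126.3] [342. 144.]
top reacher_tip 0.73 [ 651.  -166.8  126.8] [340. 143.]
[641.1  42.2 108.6] [[246.8 150.2]]
side jaw_right 0.41 [652.5  32.2 114. ] [211. 187.]
side reacher 0.65 [ 644.8 -100.8  117.2] [239. 157.]
side reacher_tip 0.93 [644.8 -99.2 115.7] [238. 158.]
[641.   42.2 108.7] [[214.6 192.4]]
T 10.9 tcp [ 687.9 -188.2  100.2] w 56.98 F [ 0.5 -0.5 -1.8] goto [0 0 0] trans [13.544, 2.02, -4.47] rot [-0.004, -0.006, 0.009]
```

View pics/top1c.png

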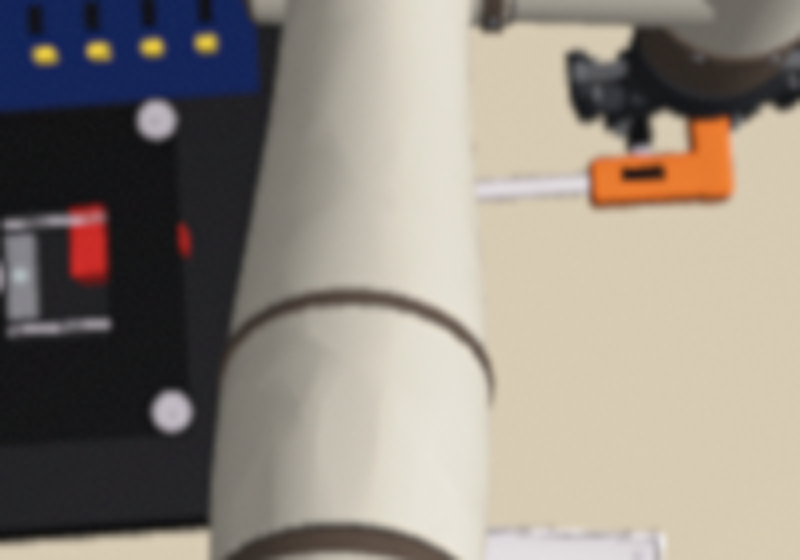

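View pics/side1c.png

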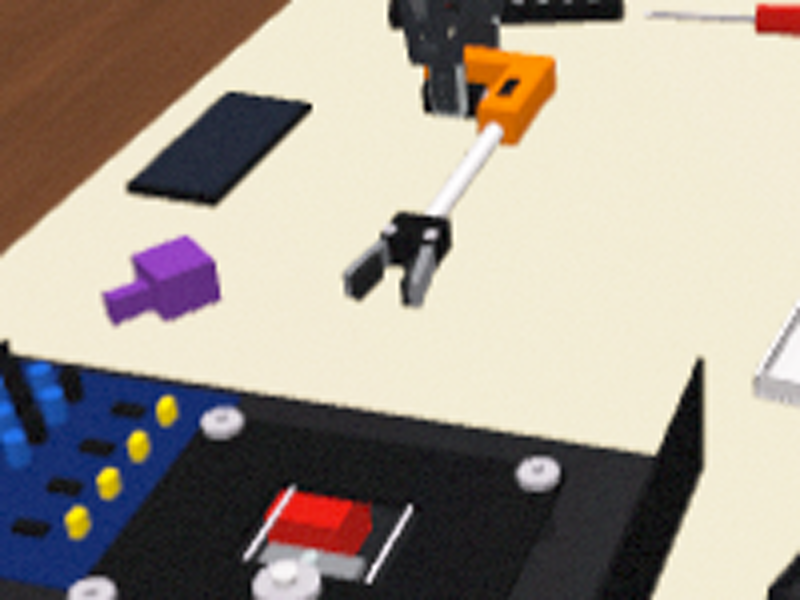

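The top view has the arm hiding the jaws. The side crop shows them clear of everything: tips at crop (355,285) and (412,290), against a predicted full-image tip of (214.6,192.4), so they agree to about 1 px. Next I'll check jaws against chock in that same camera.

```bash
python3 - <<'E'
from h import *
z=np.load('side1.npz'); d={k:z[k] for k in z}; f=cv2.imread('pics/side1.png').astype(int)
g=f.max(2)
for r in range(184,198): print(r,' '.join('%3d'%v for v in g[r,200:236]))
b,gg,rr=f[...,0],f[...,1],f[...,2]
m=(rr>100)&(gg<70)&(bb<70) if 0 else (rr>90)&(gg<70)&(b<70)
for r in range(240,262):
    x=np.where(m[r,170:225])[0]
    if len(x): print(r,x.min()+170,x.max()+170,rr[r,170+x].tolist())
h=np.radians(93);H=np.array([np.cos(h),np.sin(h)]);L=np.array([-H[1],H[0]])
c=np.array([635,146.])
print('block top',[(proj(d,[*(c+H*a*20+L*e*20),48])[0]).round(1).tolist() for a,e in((1,1),(1,-1),(-1,1),(-1,-1))])
print('mm/px',(proj(d,[641,42,108])-proj(d,[631,42,108])), (proj(d,[641,42,108])-proj(d,[641,42,98])))
# predicted jaw tips (half gap 11 inner)
g0=np.array([687.9,-188.2]); t=g0+H*232.5+L*35
for e in(-11,-17,11,17):
    print(e,[proj(d,[*(t+L*e),zz])[0].round(1).tolist() for zz in(100.7,116.7)])
E
```

```text
184 242 242 243 243 242 243 243 242 233 209 167 141  67  43  36  71  99  62  23  18  21  20  28  43 109 169 166 121  89  17  78 209 243 243 242 242
185 243 243 244 243 243 243 242 233 191 166 138  64  45  38  29  64  99  62  24  11  21  27  44  59 152 166 159 114  97  54 181 243 243 243 242 242
186 243 243 243 243 242 242 234 195 165 135  66  47  35  32  35  51 118 138 134 130  90  36  49  87 167 167 142 115 113 115 239 242 242 243 243 241
187 242 243 243 243 243 236 190 166 139  45  44  40  31  32  31  54 200 225 224 224 195  69  66 123 165 160 121 118 134 205 243 243 244 242 242 242
188 242 244 243 243 243 211 141 138  62  43  36  33  29  32  27  69 243 241 243 242 229  81  83 149 167 144 115 120 189 243 242 243 243 242 242 243
189 243 242 242 242 242 201 110  72  36  37  30  28  35  34  38 113 243 243 242 242 172  54  84 166 161 123 113 127 232 243 243 244 243 243 242 243
190 243 243 243 243 242 230 115  71  36  33  31  33  22  41 107 208 244 242 244 239  78  48  91 153 150 114 115 144 244 243 242 243 242 242 243 242
191 243 242 243 242 243 242 111  84  32  34  32  31  38 105 207 
[... 2300 characters left out ...]
4 187 211 [170, 173, 173, 170, 174, 172, 175, 173, 173, 174, 173, 174, 174, 173, 176, 176, 176, 166, 161, 160, 161, 160, 159, 161, 105]
255 190 210 [170, 176, 172, 174, 173, 175, 174, 173, 176, 174, 173, 175, 173, 172, 170, 164, 162, 158, 163, 160, 136]
256 196 209 [171, 173, 174, 173, 173, 172, 175, 173, 171, 160, 162, 161, 158, 173]
257 201 209 [172, 169, 170, 174, 161, 164, 159, 160, 143]
258 207 208 [158, 145]
block top [[203.7, 252.2], [185.3, 249.0], [211.3, 240.0], [193.5, 237.0]]
mm/px [[-4.2662467  -0.75179334]] [[-0.44437708 -3.8966077 ]]
-11 [[210.3, 194.8], [209.5, 188.5]]
-17 [[207.7, 194.4], [206.9, 188.2]]
11 [[219.8, 196.2], [219.2, 189.9]]
17 [[222.5, 196.5], [221.8, 190.2]]
```

Emit:
{"name": "jog_arm", "arguments": {
  "translation": [
    [0, 0.5, 0],
    [0, 1.0, 0],
    [0, 1.3, 0],
    [0, 1.5, 0],
    [0, 1.57, 0],
    [0, 1.57, 0],
    [0, 1.57, -0.2],
    [0, 1.57, -0.4],
    [0, 1.57, -0.6],
    [0, 1.57, -0.8],
    [0, 1.57, -0.95],
    [0, 1.57, -1.05],
    [0, 1.57, -1.05],
    [0, 1.57, -1.05]
  ],
  "rot": [
    [0, 0, 0],
    [0, 0, 0],
    [0, 0, 0],
    [0, 0, 0],
    [0, 0, 0],
    [0, 0, 0],
    [0, 0, 0],
    [0, 0, 0],
    [0, 0, 0],
    [0, 0, 0],
    [0, 0, 0],
    [0, 0, 0],
    [0, 0, 0],
    [0, 0, 0]
  ],
  "gripper": [0.665, 0.665, 0.665, 0.665, 0.665, 0.665, 0.665, 0.665, 0.665, 0.665, 0.665, 0.665, 0.665, 0.665]
}}

```text
clock: 12.3
position: [685.1, -135.9, 21.7]
ee_rot: [0.019, -0.707, 0.707, -0.018]
contact_force: [0.8, 0.6, -2.1]
gripper_width: 57.0
```

```bash
python3 - <<'E'
from h import *
d=shot('top');save(d,'top2.png'); e=shot('side');save(e,'side2.png'); w=shot('wrist');save(w,'w3.png')
plan([683.9,-111.3,21.5],rt(273))
im=cv2.imread('pics/side2.png')[190:270,140:260]
im2=cv2.imread('pics/top2.png')[120:200,180:300]
cv2.imwrite('pics/c2.png',np.hstack([cv2.resize(i,(390,260),interpolation=cv2.INTER_CUBIC) for i in(im,im2)]+[cv2.resize(cv2.imread('pics/w3.png'),(0,0),fx=260/420,fy=260/420)])[:, :800] if 0 else np.vstack([np.hstack([cv2.resize(i,(400,266),interpolation=cv2.INTER_CUBIC) for i in(im,im2)]),cv2.resize(cv2.imread('pics/w3.png'),(800,600))[270:600]]))
E
```

```text
T 12.45 tcp [ 685.1 -136.3   21.6] w 57.06 F [-0.6  0.3 -2.5] goto [ 683.9 -111.3   21.5] trans [-0.002, 0.002, -0.501] rot [-0.004, -0.01, 0.01]
```

View pics/c2.png

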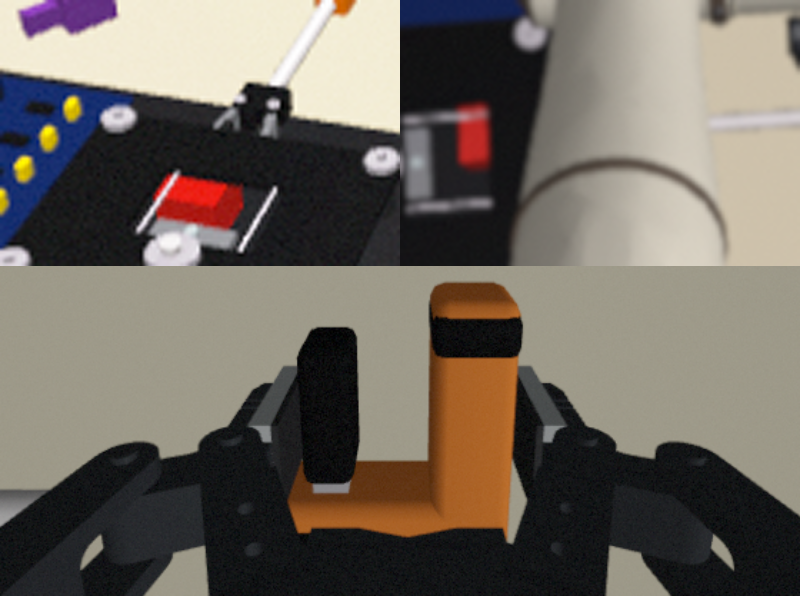

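The crops show the jaws at the deck's front edge, aligned with the chock, and the tool held squarely between the pads. Next is a slow advance.

Emit:
{"name": "jog_arm", "arguments": {
  "translation": [
    [0, 0, -0.08],
    [0, 0, -0.16],
    [0, 0, -0.24],
    [0, 0, -0.32],
    [0, 0, -0.39],
    [0, 0, -0.45],
    [0, 0, -0.5],
    [0, 0, -0.5],
    [0, 0, -0.5]
  ],
  "rot": [
    [0, 0, 0],
    [0, 0, 0],
    [0, 0, 0],
    [0, 0, 0],
    [0, 0, 0],
    [0, 0, 0],
    [0, 0, 0],
    [0, 0, 0],
    [0, 0, 0]
  ],
  "gripper": [0.665, 0.665, 0.665, 0.665, 0.665, 0.665, 0.665, 0.665, 0.665]
}}

```text
clock: 13.35
position: [683.9, -111.3, 21.6]
ee_rot: [0.018, -0.707, 0.707, -0.018]
contact_force: [-0.5, 0.1, -1.1]
gripper_width: 57.0
```

Emit:
{"name": "jog_arm", "arguments": {
  "translation": [
    [0, 0, 0.008],
    [0, 0, 0.016],
    [0, 0, 0.02],
    [0, 0, 0.02],
    [0, 0, 0.02],
    [0, 0, 0.02]
  ],
  "rot": [
    [0, 0, 0],
    [0, 0, 0],
    [0, 0, 0],
    [0, 0, 0],
    [0, 0, 0],
    [0, 0, 0]
  ],
  "gripper": [0.655, 0.645, 0.635, 0.63, 0.63, 0.63]
}}

```text
clock: 13.95
position: [683.9, -112.3, 21.6]
ee_rot: [0.019, -0.707, 0.707, -0.018]
contact_force: [-0.0, -0.1, -2.8]
gripper_width: 54.1
```

```bash
cat > st.py <<'E'
from h import *
W=[];F=[];P=[];Q=[]
for i in range(8):
    s=arm.read_state();W.append(s['gripper_width']);F.append(s['contact_force']);P.append(s['position']);Q.append(s['wrist_torque']);optics.get_image('side')
print('t',s['clock'],'w',np.mean(W).round(2),'F',np.mean(F,0).round(2),'P',np.mean(P,0).round(2),'Tq',np.mean(Q,0).round(3))
E
python3 st.py
```

```text
t 14.3 w 53.96 F [ 0.18  0.35 -2.41] P [ 683.88 -112.29   21.62] Tq [-0.074 -0.052 -0.001]
```

Emit:
{"name": "jog_arm", "arguments": {
  "translation": [
    [0, 0, 0.005],
    [0, 0, 0.008],
    [0, 0, 0.008]
  ],
  "rot": [
    [0, 0, 0],
    [0, 0, 0],
    [0, 0, 0]
  ],
  "gripper": [0.62, 0.62, 0.62]
}}

```text
clock: 14.65
position: [683.9, -112.7, 21.6]
ee_rot: [0.019, -0.707, 0.707, -0.018]
contact_force: [0.5, -0.7, -1.6]
gripper_width: 53.3
```

```bash
python3 st.py
```

```text
t 15.0 w 53.2 F [ 0.01 -0.01 -1.82] P [ 683.91 -112.69   21.63] Tq [-0.07  -0.019  0.011]
```

Emit:
{"name": "jog_arm", "arguments": {
  "translation": [
    [0, 0, 0.003],
    [0, 0, 0.004],
    [0, 0, 0.004]
  ],
  "rot": [
    [0, 0, 0],
    [0, 0, 0],
    [0, 0, 0]
  ],
  "gripper": [0.615, 0.615, 0.615]
}}

```text
clock: 15.35
position: [683.9, -112.9, 21.6]
ee_rot: [0.019, -0.707, 0.707, -0.018]
contact_force: [-0.3, -0.2, -1.2]
gripper_width: 52.9
```

```bash
python3 st.py
```

```text
t 15.7 w 52.84 F [ 0.22 -0.16 -2.09] P [ 683.91 -112.88   21.63] Tq [-0.07  -0.051  0.003]
```

Emit:
{"name": "jog_arm", "arguments": {
  "translation": [
    [0, 0, 0.003],
    [0, 0, 0.004],
    [0, 0, 0.004]
  ],
  "rot": [
    [0, 0, 0],
    [0, 0, 0],
    [0, 0, 0]
  ],
  "gripper": [0.61, 0.61, 0.61]
}}

```text
clock: 16.05
position: [683.9, -113.1, 21.6]
ee_rot: [0.019, -0.707, 0.707, -0.018]
contact_force: [-0.5, -0.5, -1.6]
gripper_width: 52.3
```

```bash
sed -i 's/range(8)/range(10)/' st.py; python3 st.py
```

```text
t 16.5 w 52.31 F [ 0.03  0.15 -1.87] P [ 683.92 -113.08   21.63] Tq [-0.075 -0.056 -0.007]
```

Emit:
{"name": "jog_arm", "arguments": {
  "translation": [
    [0, 0, 0.002],
    [0, 0, 0.003],
    [0, 0, 0.003]
  ],
  "rot": [
    [0, 0, 0],
    [0, 0, 0],
    [0, 0, 0]
  ],
  "gripper": [0.606, 0.606, 0.606]
}}

```text
clock: 16.85
position: [683.9, -113.1, 21.6]
ee_rot: [0.019, -0.707, 0.707, -0.018]
contact_force: [0.4, 0.6, -1.7]
gripper_width: 52.4
```

```bash
python3 st.py
```

```text
t 17.3 w 52.03 F [ 0.17  0.5  -1.88] P [ 683.94 -113.18   21.63] Tq [ 0.054 -0.062 -0.025]
```

Emit:
{"name": "jog_arm", "arguments": {
  "translation": [
    [0, 0, 0.002],
    [0, 0, 0.003],
    [0, 0, 0.003]
  ],
  "rot": [
    [0, 0, 0],
    [0, 0, 0],
    [0, 0, 0]
  ],
  "gripper": [0.603, 0.603, 0.603]
}}

```text
clock: 17.65
position: [683.9, -113.3, 21.6]
ee_rot: [0.019, -0.707, 0.707, -0.018]
contact_force: [0.8, 0.9, -2.9]
gripper_width: 51.9
```

```bash
sed -i 's/range(10)/range(12)/' st.py; python3 st.py
```

```text
t 18.2 w 51.76 F [-0.09  0.96 -1.8 ] P [ 683.94 -113.34   21.62] Tq [ 0.186 -0.04  -0.036]
```

Emit:
{"name": "jog_arm", "arguments": {
  "translation": [
    [0, 0, 0.002],
    [0, 0, 0.003],
    [0, 0, 0.003]
  ],
  "rot": [
    [0, 0, 0],
    [0, 0, 0],
    [0, 0, 0]
  ],
  "gripper": [0.599, 0.599, 0.599]
}}

```text
clock: 18.55
position: [684.0, -113.4, 21.6]
ee_rot: [0.018, -0.707, 0.707, -0.018]
contact_force: [-1.1, 1.1, -1.8]
gripper_width: 51.5
```

```bash
cat > st.py <<'E'
from h import *
W=[];F=[];P=[];Q=[];I=[]
for i in range(14):
    s=arm.read_state();W.append(s['gripper_width']);F.append(s['contact_force']);P.append(s['position']);Q.append(s['wrist_torque'])
    if i%3==0: I.append(optics.get_image('side')['frame'].astype(float))
    else: optics.get_image('side')
print('t',s['clock'],'w',np.mean(W).round(2),'F',np.mean(F,0).round(2),'P',np.mean(P,0).round(2),'Tq',np.mean(Q,0).round(3))
def red(f): return np.clip((f[...,0]-np.maximum(f[...,1],f[...,2]))[236:264,188:214]/140,0,1).sum(0)
r0=red(cv2.imread('pics/side2.png')[...,::-1].astype(float)); r=red(np.mean(I,0))
print('red col sums diff',(r-r0)[6:20].mean().round(2), 'img diff around deck screws', )
cv2.imwrite('pics/last.png',np.mean(I,0)[...,::-1])
E
python3 st.py
```

```text
t 19.2 w 51.37 F [-0.09  0.83 -1.68] P [ 683.95 -113.46   21.63] Tq [ 0.299 -0.029 -0.027]
red col sums diff -0.01 img diff around deck screws[ WARN:0@9.587] global loadsave.cpp:1063 imwrite_ Unsupported depth image for selected encoder is fallbacked to CV_8U.
```

Emit:
{"name": "jog_arm", "arguments": {
  "translation": [
    [0, 0, 0.01],
    [0, 0, 0.02],
    [0, 0, 0.02]
  ],
  "rot": [
    [0, 0, 0],
    [0, 0, 0],
    [0, 0, 0]
  ],
  "gripper": [0.599, 0.599, 0.599]
}}

```text
clock: 19.55
position: [683.9, -114.1, 21.5]
ee_rot: [0.019, -0.707, 0.707, -0.017]
contact_force: [-0.7, 3.8, -2.7]
gripper_width: 51.3
```

```bash
sed -i 's/range(14)/range(5)/;s/i%3==0/i%2==0/;s/,np.mean(I,0)\[/,np.mean(I,0).astype(np.uint8)[/' st.py; python3 st.py
```

```text
t 19.75 w 51.22 F [-0.45  3.1  -1.81] P [ 683.94 -114.2    21.54] Tq [ 0.956  0.069 -0.105]
red col sums diff -0.01 img diff around deck screws
```

Emit:
{"name": "jog_arm", "arguments": {
  "translation": [
    [0, 0, 0.01],
    [0, 0, 0.02],
    [0, 0, 0.02]
  ],
  "rot": [
    [0, 0, 0],
    [0, 0, 0],
    [0, 0, 0]
  ],
  "gripper": [0.599, 0.599, 0.599]
}}

```text
clock: 20.1
position: [684.0, -115.5, 21.6]
ee_rot: [0.019, -0.707, 0.707, -0.018]
contact_force: [-1.4, 2.9, -1.4]
gripper_width: 51.2
```

```bash
python3 st.py
```

```text
t 20.3 w 51.31 F [-0.81  2.26 -1.82] P [ 684.01 -115.53   21.59] Tq [ 0.667  0.022 -0.066]
red col sums diff -0.02 img diff around deck screws
```

Emit:
{"name": "jog_arm", "arguments": {
  "translation": [
    [0, 0, 0.003],
    [0, 0, 0.005],
    [0, 0, 0.005],
    [0, 0, 0.015],
    [0, 0, 0.025],
    [0, 0, 0.025]
  ],
  "rot": [
    [0, 0, 0],
    [0, 0, 0],
    [0, 0, 0],
    [0, 0, 0],
    [0, 0, 0],
    [0, 0, 0]
  ],
  "gripper": [0.593, 0.593, 0.593, 0.593, 0.593, 0.593]
}}

```text
clock: 20.95
position: [684.0, -116.1, 21.4]
ee_rot: [-0.019, 0.707, -0.707, 0.017]
contact_force: [-0.6, 4.5, -1.6]
gripper_width: 50.7
```

```bash
python3 st.py
```

```text
t 21.15 w 51.0 F [-0.73  4.86 -1.25] P [ 684.   -116.11   21.46] Tq [ 1.463  0.118 -0.113]
red col sums diff -0.0 img diff around deck screws
```

Emit:
{"name": "jog_arm", "arguments": {
  "translation": [
    [0, 0, 0.01],
    [0, 0, 0.02],
    [0, 0, 0.02]
  ],
  "rot": [
    [0, 0, 0],
    [0, 0, 0],
    [0, 0, 0]
  ],
  "gripper": [0.593, 0.593, 0.593]
}}

```text
clock: 21.5
position: [684.0, -116.7, 21.3]
ee_rot: [-0.019, 0.707, -0.707, 0.017]
contact_force: [0.3, 4.6, -1.0]
gripper_width: 50.8
```

```bash
python3 st.py
```

```text
t 21.7 w 50.78 F [-0.12  5.3  -1.5 ] P [ 684.01 -116.69   21.36] Tq [ 1.471  0.089 -0.139]
red col sums diff -0.01 img diff around deck screws
```

Emit:
{"name": "jog_arm", "arguments": {
  "translation": [
    [0, 0, 0.003],
    [0, 0, 0.005],
    [0, 0, 0.005],
    [0, 0, 0.015],
    [0, 0, 0.025],
    [0, 0, 0.025]
  ],
  "rot": [
    [0, 0, 0],
    [0, 0, 0],
    [0, 0, 0],
    [0, 0, 0],
    [0, 0, 0],
    [0, 0, 0]
  ],
  "gripper": [0.588, 0.588, 0.588, 0.588, 0.588, 0.588]
}}

```text
clock: 22.35
position: [684.1, -117.6, 21.3]
ee_rot: [-0.018, 0.707, -0.707, 0.017]
contact_force: [-0.7, 5.9, -1.2]
gripper_width: 50.6
```

```bash
python3 st.py
```

```text
t 22.55 w 50.44 F [-0.53  5.53 -1.72] P [ 684.09 -117.58   21.31] Tq [ 1.57   0.081 -0.149]
red col sums diff -0.0 img diff around deck screws
```

Emit:
{"name": "jog_arm", "arguments": {
  "translation": [
    [0, 0, 0.01],
    [0, 0, 0.02],
    [0, 0, 0.02]
  ],
  "rot": [
    [0, 0, 0],
    [0, 0, 0],
    [0, 0, 0]
  ],
  "gripper": [0.588, 0.588, 0.588]
}}

```text
clock: 22.9
position: [684.1, -118.2, 21.2]
ee_rot: [-0.018, 0.707, -0.706, 0.017]
contact_force: [-1.1, 5.1, -1.6]
gripper_width: 50.5
```

```bash
python3 st.py
```

```text
t 23.1 w 50.41 F [-0.41  5.47 -1.85] P [ 684.13 -118.17   21.22] Tq [ 1.586  0.102 -0.158]
red col sums diff -0.0 img diff around deck screws
```

```bash
python3 - <<'E'
from h import *
a=cv2.imread('pics/side2.png')[...,2].astype(int);b=cv2.imread('pics/last.png')[...,2].astype(int)
for c in(196,200,206,209): print(c,'a',a[240:260,c].tolist(),'\n    b',b[240:260,c].tolist())
# deck screws
for (x,y) in((175,226),(254,238)): 
    p=cv2.phaseCorrelate(a[y-10:y+10,x-12:x+12].astype(np.float32),b[y-10:y+10,x-12:x+12].astype(np.float32)); print(p)
s=arm.read_state();print(s['clock'])
E
```

```text
196 a [24, 23, 25, 141, 220, 237, 237, 236, 238, 241, 224, 175, 171, 174, 171, 174, 172, 177, 203, 219] 
    b [26, 26, 19, 140, 222, 237, 237, 237, 237, 231, 201, 172, 174, 174, 173, 172, 174, 180, 205, 219]
200 a [29, 28, 17, 54, 188, 237, 237, 236, 236, 237, 238, 219, 170, 171, 170, 173, 174, 169, 163, 161] 
    b [21, 27, 20, 57, 185, 237, 237, 237, 237, 238, 222, 183, 173, 171, 173, 172, 173, 169, 163, 162]
206 a [19, 25, 22, 13, 60, 185, 238, 237, 219, 172, 165, 161, 162, 161, 161, 160, 162, 159, 160, 162] 
    b [26, 25, 24, 20, 56, 187, 238, 237, 219, 174, 160, 160, 161, 161, 160, 162, 158, 158, 161, 161]
209 a [21, 23, 27, 19, 21, 88, 143, 163, 161, 161, 160, 157, 159, 159, 162, 161, 174, 148, 59, 119] 
    b [23, 28, 23, 22, 14, 88, 144, 161, 160, 160, 159, 160, 161, 161, 160, 160, 173, 143, 59, 121]
((0.03346193379156048, 0.03003307180395609), 0.9944182520111402)
((0.019570544691841718, 0.03210337661824525), 1.0159669794142245)
23.15
```

Emit:
{"name": "jog_arm", "arguments": {
  "translation": [
    [0, 0, 0.04],
    [0, 0, 0.1],
    [0, 0, 0.16],
    [0, 0, 0.22],
    [0, 0, 0.28],
    [0, 0, 0.34],
    [0, 0, 0.4],
    [0, 0, 0.4]
  ],
  "rot": [
    [0, 0, 0],
    [0, 0, 0],
    [0, 0, 0],
    [0, 0, 0],
    [0, 0, 0],
    [0, 0, 0],
    [0, 0, 0],
    [0, 0, 0]
  ],
  "gripper": [0.588, 0.588, 0.588, 0.588, 0.588, 0.588, 0.588, 0.588]
}}

```text
clock: 23.95
position: [685.2, -138.2, 21.1]
ee_rot: [-0.018, 0.707, -0.706, 0.017]
contact_force: [-0.2, 4.7, -0.2]
gripper_width: 50.8
```

```bash
python3 st.py; python3 - <<'E'
from h import *
z=np.load('side1.npz'); d={k:z[k] for k in z}
b=cv2.imread('pics/last.png')[...,2].astype(int)
for c in(196,200,204,206,209): print(c,b[238:260,c].tolist())
a=cv2.imread('pics/side2.png')[...,2].astype(int)
for (x,y) in((175,226),(254,238)): 
    p=cv2.phaseCorrelate(a[y-10:y+10,x-12:x+12].astype(np.float32),b[y-10:y+10,x-12:x+12].astype(np.float32)); print(p)
E
```

```text
t 24.15 w 50.74 F [-0.03  4.17 -1.16] P [ 685.23 -138.23   21.22] Tq [ 1.178 -0.008 -0.171]
red col sums diff -2.34 img diff around deck screws
196 [28, 28, 23, 26, 18, 98, 155, 173, 174, 173, 172, 172, 172, 172, 173, 173, 136, 59, 57, 144, 204, 218]
200 [24, 24, 25, 26, 19, 43, 128, 171, 174, 173, 173, 171, 173, 173, 173, 174, 178, 136, 43, 98, 147, 161]
204 [26, 27, 26, 26, 26, 17, 73, 140, 175, 173, 173, 173, 174, 171, 174, 173, 172, 158, 107, 40, 99, 149]
206 [25, 22, 25, 24, 19, 20, 47, 130, 172, 173, 173, 172, 173, 173, 173, 172, 172, 179, 140, 48, 79, 134]
209 [21, 26, 22, 26, 25, 21, 20, 90, 143, 161, 162, 160, 161, 159, 159, 162, 166, 168, 142, 80, 40, 119]
((0.009329544398442025, 0.08906263842454543), 1.0050324468563)
((0.022420944933646325, -0.03527139682032221), 1.0331165273984273)
```

Emit:
{"name": "jog_arm", "arguments": {
  "translation": [
    [0, 0, 0.05],
    [0, 0, 0.12],
    [0, 0, 0.2],
    [0, 0, 0.28],
    [0, 0, 0.36],
    [0, 0, 0.44],
    [0, 0, 0.52],
    [0, 0, 0.6],
    [0, 0, 0.68],
    [0, 0, 0.76],
    [0, 0, 0.84],
    [0, 0, 0.92],
    [0, 0, 1.0],
    [0, 0, 1.08],
    [0, 0, 1.16],
    [0, 0, 1.24],
    [0, 0, 1.3],
    [0, 0, 1.3]
  ],
  "rot": [
    [0, 0, 0],
    [0, 0, 0],
    [0, 0, 0],
    [0, 0, 0],
    [0, 0, 0],
    [0, 0, 0],
    [0, 0, 0],
    [0, 0, 0],
    [0, 0, 0],
    [0, 0, 0],
    [0, 0, 0],
    [0, 0, 0],
    [0, 0, 0],
    [0, 0, 0],
    [0, 0, 0],
    [0, 0, 0],
    [0, 0, 0],
    [0, 0, 0]
  ],
  "gripper": [0.588, 0.588, 0.588, 0.588, 0.588, 0.588, 0.588, 0.588, 0.588, 0.588, 0.588, 0.588, 0.588, 0.588, 0.588, 0.588, 0.588, 0.588]
}}

```text
clock: 26.0
position: [688.6, -204.0, 21.2]
ee_rot: [-0.018, 0.707, -0.707, 0.017]
contact_force: [-0.3, -1.0, -1.2]
gripper_width: 50.5
```

```bash
python3 st.py; python3 - <<'E'
from h import *
b=cv2.imread('pics/last.png');a=cv2.imread('pics/side2.png')
for (x,y) in((175,226),(254,238)): 
    p=cv2.phaseCorrelate(a[y-10:y+10,x-12:x+12,2].astype(np.float32),b[y-10:y+10,x-12:x+12,2].astype(np.float32)); print(p)
cv2.imwrite('pics/last_c.png',cv2.resize(b[140:290,100:300],None,fx=4,fy=4,interpolation=cv2.INTER_CUBIC))
E
```

```text
t 26.2 w 50.49 F [-0.38 -0.48 -1.29] P [ 688.59 -203.53   21.27] Tq [-0.142 -0.055  0.03 ]
red col sums diff -13.89 img diff around deck screws
((0.3519368752086187, 0.8894157394526268), 0.9141472538312276)
((-0.0337018515919123, 0.8183582816976411), 0.9827541689078013)
```

View pics/last_c.png

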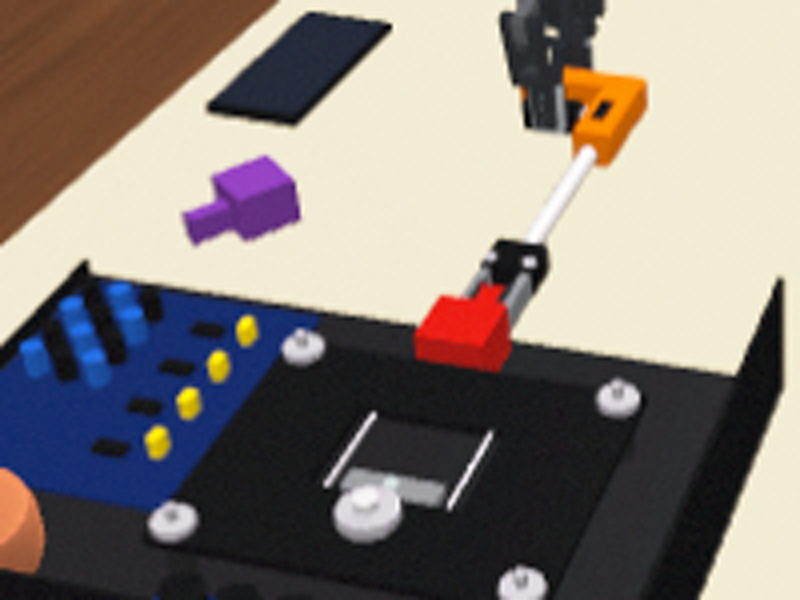

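The red chock is out in front of the deck, crop (415–512,285–370), and the jaws are still holding the tab. The deck screws dropped about 0.85 px, so it has settled. Now I'll lift.

Emit:
{"name": "jog_arm", "arguments": {
  "translation": [
    [0, -0.1, 0],
    [0, -0.3, 0],
    [0, -0.7, 0],
    [0, -1.2, 0],
    [0, -1.7, 0],
    [0, -2.1, 0],
    [0, -2.1, 0],
    [0, -2.1, 0]
  ],
  "rot": [
    [0, 0, 0],
    [0, 0, 0],
    [0, 0, 0],
    [0, 0, 0],
    [0, 0, 0],
    [0, 0, 0],
    [0, 0, 0],
    [0, 0, 0]
  ],
  "gripper": [0.588, 0.588, 0.588, 0.588, 0.588, 0.588, 0.588, 0.588]
}}

```text
clock: 27.05
position: [688.6, -202.9, 126.6]
ee_rot: [-0.018, 0.707, -0.706, 0.018]
contact_force: [-0.0, -0.0, -3.4]
gripper_width: 50.1
```

```bash
cat > pl.py <<'E'
from h import *
import sys
def reach(s,b=28.5,sq=11.5):
    M=R.from_quat(s['ee_rot']).as_matrix();H=-M[:,2];U=-M[:,1];L=np.cross(U,H)
    tip=np.array(s['position'])+H*(230+sq/2)+L*35+U*8.5
    return tip,H,L,U
def placepose(E,th,hd=93,b=28.5,sq=11.5):
    M=rt(hd+180,0,NS*th);H=-M[:,2];U=-M[:,1];L=np.cross(U,H)
    off=H*(230+sq/2)+L*35+U*8.5+H*(b+20)-U*13.7
    return np.array(E)-off,M,H
NS=-1
if placepose([0,0,0],9)[2][2]>0: NS=1
E
python3 - <<'E'
from pl import *
d=shot('side');save(d,'side4.png')
s=arm.read_state();tip,H,L,U=reach(s)
c=tip+H*28.5-U*13.7
print('pred tip',tip.round(1),'block corners (L,R)x(top back, top front, bottom back):')
for nm,a,h in(('topback',20,32),('topfront',-20,32),('botback',20,0)):
    print(nm,[proj(d,c+H*a+L*e+U*h)[0].round(1).tolist() for e in(20,-20)])
f=d['frame'].astype(int);r,g,b=f[...,0],f[...,1],f[...,2]
m=((r>90)&(g<80)&(b<80)).astype(np.uint8);m[260:]=0;m[:,300:]=0
n,l,st,ce=cv2.connectedComponentsWithStats(m)
i=1+np.argmax(st[1:,4]);print(st[i]);cn=cv2.findContours((l==i).astype(np.uint8),cv2.RETR_EXTERNAL,cv2.CHAIN_APPROX_NONE)[0][0]
print(cv2.approxPolyDP(cn,1.2,True).reshape(-1,2).tolist())
x0,y0,w,h=st[i][:4]
for rr in range(y0,y0+h): print(rr,x0,' '.join('%3d'%v if k else ' . ' for v,k in zip(r[rr,x0:x0+w],m[rr,x0:x0+w])))
E
```

```text
pred tip [641.1  30.8 134.3] block corners (L,R)x(top back, top front, bottom back):
topback [[215.0, 185.1], [196.7, 182.6]]
topfront [[222.3, 175.2], [204.5, 172.9]]
botback [[216.5, 198.4], [198.5, 195.8]]
[    0     0   223   260 38648]
[[191, 0], [0, 0], [0, 259], [33, 259], [222, 92], [217, 80], [216, 66], [218, 63], [215, 60], [213, 43], [190, 56], [175, 57], [162, 47], [157, 37], [156, 26], [163, 13]]
0 0 106 104 107 105 106 107 107 104 100 106 107 107 106 103 106 107 109 115 115 115 113 112 116 114 112 111 115 114 111 115 111 111 113 113 112 115 117 115 113 119 116 116 117 115 117 117 117 117 120 120 124 120 118 123 116 118 120 115 117 113 116 111 113 116 113 114 115 118 118 112 115 113 113 113 113 109 111 113 112 113 111 111 113 110 110 109 109 106 108 107 105 105 109 106 107 105 105 108 111 111 113 111 116 113 117 116 114 119 117 113 112 109 110 112 114 114 115 117 116 118 115 120 117 115 116 116 119 120 121 116 115 114 113 112 107 108 109 111 111 108 111 110 111 108 115 114 112 110 111 111 109 112 113 110 112 111 111 112 109 107 110 109 111 109 108 109 109 112 111 111 109
[... 28228 characters left out ...]
   .   .   .   .   .   .   .   .   .   .   .   .   .   .   .   .   .   .   .   .   .   .   .   .   .   .   .   .   93  .   .   .   .   .   .   .   .   .   .   .   .   .   .   .   .   .   .   .   .   .   .   .   .   .   .   .   .   .   .   .   .   .   .   .   .   .   .   .   .   .   .   .   .   .   .   .   .   .   .   .   .   .   .   .   .   .   .   .   .   .   .   .   .   .   .   .   .   .   .   .   .   .   .   .   .   .   .   .   .   .   .   .   .   .   .   .   .   .   .   .   .   .   .   .   .   .   .   .   .   .   .   .   .   .   .   .   .   .   .   .   .   .   .   .   .   .   .   .   .   .   .   .   .   .   .   .   .   .   .   .   .   .   .   .   .   .   .   .   .   .   .   .   .   .   .
```

```bash
python3 - <<'E'
from pl import *
f=cv2.imread('pics/side4.png').astype(int)[160:205,190:235];b,g,r=f[...,0],f[...,1],f[...,2]
m=((r>110)&(g<60)&(b<60)).astype(np.uint8)
cn=max(cv2.findContours(m,cv2.RETR_EXTERNAL,cv2.CHAIN_APPROX_NONE)[0],key=cv2.contourArea)
print((cv2.approxPolyDP(cn,1.,True).reshape(-1,2)+[190,160]).tolist())
for c in(200,205,210,214,217): print(c,160,r[10:45,c-190].tolist())
print([placepose([398.5,-77.5,3],9)[i].round(3).tolist() for i in(0,2)])
E
```

```text
[[221, 171], [215, 171], [213, 174], [205, 174], [198, 182], [199, 194], [212, 196], [217, 195], [222, 187], [222, 178], [220, 174]]
200 160 [243, 244, 242, 242, 242, 242, 242, 238, 236, 240, 237, 238, 227, 174, 176, 176, 174, 174, 172, 175, 172, 174, 173, 176, 176, 218, 242, 242, 243, 243, 243, 243, 243, 242, 242]
205 160 [243, 243, 241, 240, 237, 237, 238, 236, 238, 239, 237, 238, 237, 224, 170, 173, 172, 172, 173, 174, 173, 175, 172, 172, 172, 182, 221, 243, 243, 243, 242, 243, 244, 243, 243]
210 160 [242, 242, 238, 230, 235, 237, 237, 238, 239, 237, 237, 237, 237, 233, 207, 175, 175, 175, 172, 176, 175, 170, 173, 176, 171, 173, 194, 230, 243, 243, 242, 242, 242, 244, 243]
214 160 [144, 98, 63, 128, 216, 237, 238, 238, 238, 237, 237, 238, 237, 238, 224, 175, 174, 172, 173, 173, 172, 174, 172, 174, 172, 171, 176, 213, 240, 243, 242, 243, 243, 242, 243]
217 160 [112, 174, 226, 237, 239, 235, 238, 238, 237, 238, 237, 233, 207, 160, 162, 160, 162, 162, 161, 157, 160, 161, 160, 158, 159, 165, 195, 230, 242, 241, 243, 242, 242, 243, 243]
[[448.103, -355.222, 52.602], [-0.052, 0.986, -0.156]]
```

```bash
python3 - <<'E'
from pl import *
p,M,H=placepose([398.5,-77.5,3],9); plan(p+[0,0,60],M)
s=arm.read_state(); print(np.degrees(s['joints']).round(0))
E
```

```text
T 27.1 tcp [ 687.9 -202.8  125.2] w 50.45 F [-0.2  0.  -2.9] goto [ 448.1 -355.2  112.6] trans [4.943, 0.261, 2.802] rot [1.14, -0.011, 0.021]
[ -4.  35.   8.  -0. -62.  97.]
```

Emit:
{"name": "jog_arm", "arguments": {
  "translation": [
    [0.2, 0, 0.1],
    [0.6, 0, 0.3],
    [1.1, 0, 0.6],
    [1.7, 0, 0.9],
    [2.3, 0.1, 1.3],
    [2.9, 0.1, 1.6],
    [3.5, 0.15, 2.0],
    [4.0, 0.2, 2.3],
    [4.4, 0.2, 2.5],
    [4.7, 0.26, 2.7],
    [4.94, 0.26, 2.8],
    [4.94, 0.26, 2.8],
    [4.94, 0.26, 2.8]
  ],
  "rot": [
    [0, 0, 0],
    [0.1, 0, 0],
    [0.2, 0, 0],
    [0.3, 0, 0],
    [0.4, 0, 0],
    [0.5, 0, 0],
    [0.6, 0, 0],
    [0.7, 0, 0],
    [0.8, 0, 0],
    [0.95, 0, 0],
    [1.14, 0, 0.02],
    [1.14, 0, 0.02],
    [1.14, 0, 0.02]
  ],
  "gripper": [0.588, 0.588, 0.588, 0.588, 0.588, 0.588, 0.588, 0.588, 0.588, 0.588, 0.588, 0.588, 0.588]
}}

```text
clock: 28.4
position: [447.7, -355.0, 112.2]
ee_rot: [0.017, -0.65, 0.76, -0.019]
contact_force: [0.8, 0.5, -2.6]
gripper_width: 50.4
```

```bash
python3 - <<'E'
from pl import *
a=shot('top');b=shot('side');save(a,'top5.png');save(b,'side5.png')
s=arm.read_state();tip,H,L,U=reach(s);c=tip+H*28.5-U*13.7
for n,d in(('top',a),('side',b)):
    print(n,'tip',proj(d,tip).round(1),'E',[proj(d,c+H*20+L*e)[0].round(1).tolist() for e in(20,-20)],'topback',[proj(d,c+H*20+L*e+U*32)[0].round(1).tolist() for e in(20,-20)])
p,M,H=placepose([398.5,-77.5,3],9); plan(p+[0,0,4],M)
I=[cv2.resize(cv2.cvtColor(a['frame'],cv2.COLOR_RGB2BGR)[200:320,270:400],(400,369),interpolation=cv2.INTER_CUBIC),cv2.resize(cv2.cvtColor(b['frame'],cv2.COLOR_RGB2BGR)[130:250,290:420],(400,369),interpolation=cv2.INTER_CUBIC)]
cv2.imwrite('pics/c5.png',np.hstack(I))
E
```

```text
top tip [[321.6 255.3]] E [[301.7, 265.8], [300.5, 248.3]] topback [[299.9, 265.8], [298.6, 247.8]]
side tip [[340.8 180.4]] E [[345.7, 200.0], [328.1, 197.5]] topback [[346.2, 189.3], [328.2, 186.9]]
T 28.5 tcp [ 449.  -355.1  112.6] w 50.32 F [ 0.2  0.6 -2. ] goto [ 448.1 -355.2   56.6] trans [0.018, 1.107, -0.174] rot [0.001, -0.009, -0.002]
```

View pics/c5.png

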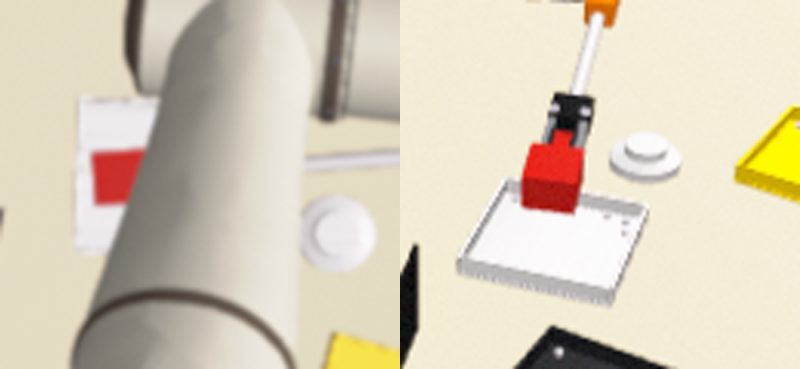

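The side crop shows the red chock held level over the aluminium tray. The top crop agrees: the block is mid-tray in rows, just inside the far wall. Now I'll lower it.

Emit:
{"name": "jog_arm", "arguments": {
  "translation": [
    [0, 0.15, -0.02],
    [0, 0.4, -0.06],
    [0, 0.65, -0.1],
    [0, 0.85, -0.13],
    [0, 1.0, -0.16],
    [0.02, 1.1, -0.17],
    [0.02, 1.1, -0.17],
    [0.02, 1.1, -0.17]
  ],
  "rot": [
    [0, 0, 0],
    [0, 0, 0],
    [0, 0, 0],
    [0, 0, 0],
    [0, 0, 0],
    [0, 0, 0],
    [0, 0, 0],
    [0, 0, 0]
  ],
  "gripper": [0.588, 0.588, 0.588, 0.588, 0.588, 0.588, 0.588, 0.588]
}}

```text
clock: 29.3
position: [448.3, -355.5, 57.2]
ee_rot: [0.016, -0.649, 0.76, -0.02]
contact_force: [-0.3, 0.0, -2.8]
gripper_width: 50.8
```

```bash
sed -i 's/range(5)/range(3)/' st.py; python3 st.py
```

```text
t 29.4 w 50.52 F [-0.07 -0.02 -2.24] P [ 448.41 -355.52   57.4 ] Tq [ 0.243 -0.027  0.02 ]
red col sums diff -13.88 img diff around deck screws
```

Emit:
{"name": "jog_arm", "arguments": {
  "translation": [
    [0, 0.02, -0.003],
    [0, 0.04, -0.006],
    [0, 0.04, -0.006],
    [0, 0.04, -0.006]
  ],
  "rot": [
    [0, 0, 0],
    [0, 0, 0],
    [0, 0, 0],
    [0, 0, 0]
  ],
  "gripper": [0.588, 0.588, 0.588, 0.588]
}}

```text
clock: 29.85
position: [448.4, -355.5, 55.6]
ee_rot: [0.016, -0.649, 0.76, -0.02]
contact_force: [-0.5, 0.1, -2.0]
gripper_width: 50.7
```

```bash
python3 st.py
```

```text
t 29.95 w 50.55 F [-0.74  0.32 -1.99] P [ 448.44 -355.53   55.56] Tq [ 0.244 -0.072  0.025]
red col sums diff -13.89 img diff around deck screws
```

Emit:
{"name": "jog_arm", "arguments": {
  "translation": [
    [0, 0.02, -0.003],
    [0, 0.03, -0.005],
    [0, 0.03, -0.005]
  ],
  "rot": [
    [0, 0, 0],
    [0, 0, 0],
    [0, 0, 0]
  ],
  "gripper": [0.588, 0.588, 0.588]
}}

```text
clock: 30.3
position: [448.4, -355.5, 53.9]
ee_rot: [0.016, -0.649, 0.76, -0.02]
contact_force: [0.2, 0.6, -2.3]
gripper_width: 50.3
```

```bash
python3 st.py
```

```text
t 30.4 w 50.31 F [ 0.13  0.61 -2.19] P [ 448.42 -355.5    53.95] Tq [ 0.272 -0.047  0.009]
red col sums diff -13.88 img diff around deck screws
```

Emit:
{"name": "jog_arm", "arguments": {
  "translation": [
    [0, 0.02, -0.003],
    [0, 0.03, -0.005],
    [0, 0.03, -0.005]
  ],
  "rot": [
    [0, 0, 0],
    [0, 0, 0],
    [0, 0, 0]
  ],
  "gripper": [0.588, 0.588, 0.588]
}}

```text
clock: 30.75
position: [448.6, -355.6, 52.6]
ee_rot: [0.016, -0.649, 0.76, -0.02]
contact_force: [1.3, 0.1, -1.5]
gripper_width: 51.0
```

```bash
python3 st.py
```

```text
t 30.85 w 50.77 F [ 0.38 -0.33 -1.71] P [ 448.57 -355.59   52.58] Tq [ 0.282 -0.042 -0.009]
red col sums diff -13.88 img diff around deck screws
```

Emit:
{"name": "jog_arm", "arguments": {
  "translation": [
    [0, 0.015, -0.003],
    [0, 0.025, -0.004],
    [0, 0.025, -0.004]
  ],
  "rot": [
    [0, 0, 0],
    [0, 0, 0],
    [0, 0, 0]
  ],
  "gripper": [0.588, 0.588, 0.588]
}}

```text
clock: 31.2
position: [448.5, -355.6, 51.2]
ee_rot: [0.016, -0.649, 0.76, -0.02]
contact_force: [0.2, 0.5, -1.4]
gripper_width: 50.5
```

```bash
python3 st.py
```

```text
t 31.3 w 50.45 F [-0.05  0.22 -1.43] P [ 448.54 -355.58   51.27] Tq [ 0.288 -0.026  0.005]
red col sums diff -13.88 img diff around deck screws
```

Emit:
{"name": "jog_arm", "arguments": {
  "translation": [
    [0, 0.015, -0.003],
    [0, 0.025, -0.004],
    [0, 0.025, -0.004]
  ],
  "rot": [
    [0, 0, 0],
    [0, 0, 0],
    [0, 0, 0]
  ],
  "gripper": [0.588, 0.588, 0.588]
}}

```text
clock: 31.65
position: [448.5, -355.6, 50.0]
ee_rot: [0.016, -0.649, 0.76, -0.02]
contact_force: [-0.4, -0.8, -1.4]
gripper_width: 50.8
```

```bash
python3 st.py
```

```text
t 31.75 w 50.64 F [ 0.2  -0.43 -1.14] P [ 448.53 -355.55   49.99] Tq [ 0.3   -0.041  0.043]
red col sums diff -13.89 img diff around deck screws
```

Emit:
{"name": "jog_arm", "arguments": {
  "translation": [
    [0, 0.01, 0],
    [0, 0.01, -0.01],
    [0, 0.01, -0.02],
    [0, 0.01, -0.03],
    [0, 0.01, -0.04],
    [0, 0.01, -0.05],
    [0, 0.01, -0.06],
    [0, 0.01, -0.06],
    [0, 0.01, -0.06]
  ],
  "rot": [
    [0, 0, 0],
    [0, 0, 0],
    [0, 0, 0],
    [0, 0, 0],
    [0, 0, 0],
    [0, 0, 0],
    [0, 0, 0],
    [0, 0, 0],
    [0, 0, 0]
  ],
  "gripper": [0.595, 0.602, 0.61, 0.62, 0.635, 0.65, 0.665, 0.665, 0.665]
}}

```text
clock: 32.7
position: [448.4, -352.6, 49.0]
ee_rot: [0.016, -0.649, 0.76, -0.02]
contact_force: [-0.5, 0.7, -1.7]
gripper_width: 56.7
```

```bash
python3 st.py; python3 - <<'E'
import cv2
b=cv2.imread('pics/last.png')
cv2.imwrite('pics/c6.png',cv2.resize(b[120:240,290:420],(780,720),interpolation=cv2.INTER_CUBIC)[:600])
E
```

```text
t 32.8 w 56.72 F [-0.33  0.43 -1.86] P [ 448.39 -352.66   49.04] Tq [ 0.346 -0.036 -0.024]
red col sums diff -13.88 img diff around deck screws
```

View pics/c6.png

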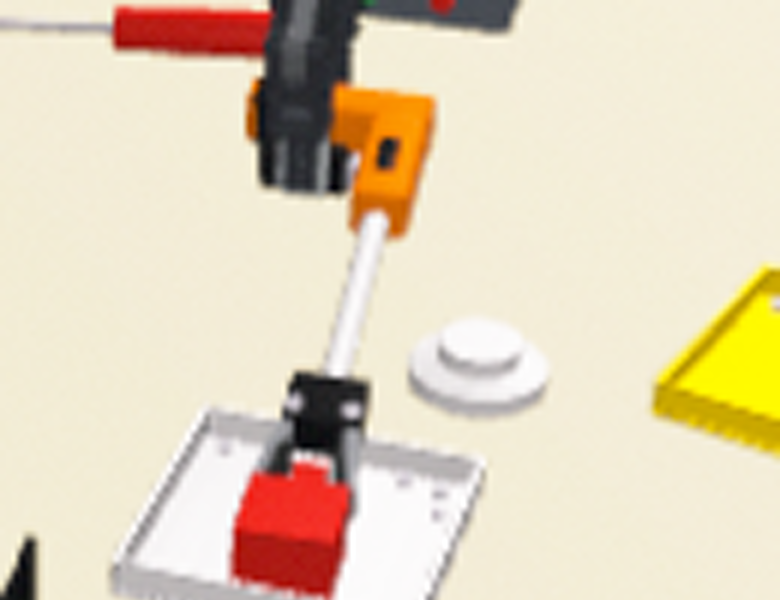

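The side crop shows the chock resting in the aluminium tray, with the jaws open around the tab and white gaps on both sides. Next: lift out, then take the reacher back to its original bare spot.

Emit:
{"name": "jog_arm", "arguments": {
  "translation": [
    [0, -0.1, 0.016],
    [0, -0.25, 0.04],
    [0, -0.45, 0.07],
    [0, -0.75, 0.12],
    [0, -1.1, 0.17],
    [0, -1.5, 0.24],
    [0, -1.6, 0.25],
    [0, -1.6, 0.25]
  ],
  "rot": [
    [0, 0, 0],
    [0, 0, 0],
    [0, 0, 0],
    [0, 0, 0],
    [0, 0, 0],
    [0, 0, 0],
    [0, 0, 0],
    [0, 0, 0]
  ],
  "gripper": [0.665, 0.665, 0.665, 0.665, 0.665, 0.665, 0.665, 0.665]
}}

```text
clock: 33.65
position: [448.8, -352.6, 131.4]
ee_rot: [0.015, -0.649, 0.761, -0.021]
contact_force: [-0.1, 0.9, -1.8]
gripper_width: 56.7
```

```bash
python3 - <<'E'
from pl import *
d=shot('side');save(d,'side7.png');look('side',d,['chock'])
s=arm.read_state(); 
plan([589.3,-329.6,60],rt(35.3+180))
E
```

```text
side chock 0.96 [836.7 -42.1  15.7] [161. 193.]
side chock 0.6 [396.1 -80.   32. ] [338. 210.]
T 33.75 tcp [ 447.6 -352.2  129.4] w 57.03 F [-0.6  1.1 -2.2] goto [ 589.3 -329.6   60. ] trans [-2.852, 1.326, -0.52] rot [-1.023, 7.185, -0.57]
```

Emit:
{"name": "jog_arm", "arguments": {
  "translation": [
    [-0.3, 0, 0],
    [-0.7, 0.1, -0.1],
    [-1.1, 0.15, -0.15],
    [-1.5, 0.2, -0.2],
    [-1.9, 0.25, -0.25],
    [-2.3, 0.3, -0.3],
    [-2.6, 0.34, -0.36],
    [-2.85, 0.34, -0.36],
    [-2.85, 0.34, -0.36],
    [-2.85, 0.34, -0.36],
    [-2.85, 0.34, -0.36],
    [-2.85, 0.34, -0.36]
  ],
  "rot": [
    [-0.3, 0.4, 0],
    [-0.5, 1.2, -0.1],
    [-0.7, 2.0, -0.2],
    [-0.8, 2.8, -0.3],
    [-0.9, 3.6, -0.4],
    [-1.0, 4.4, -0.5],
    [-1.02, 5.2, -0.57],
    [-1.02, 6.0, -0.57],
    [-1.02, 6.8, -0.57],
    [-1.02, 7.185, -0.57],
    [-1.02, 7.185, -0.57],
    [-1.02, 7.185, -0.57]
  ],
  "gripper": [0.665, 0.665, 0.665, 0.665, 0.665, 0.665, 0.665, 0.665, 0.665, 0.665, 0.665, 0.665]
}}

```text
clock: 34.95
position: [588.5, -329.7, 108.7]
ee_rot: [-0.324, -0.628, 0.629, 0.325]
contact_force: [0.4, -0.2, -1.3]
gripper_width: 56.8
```

```bash
python3 - <<'E'
from pl import *
d=shot('side');save(d,'side8.png')
s=arm.read_state();tip,H,L,U=reach(s,sq=5);print('tip pred',proj(d,tip).round(1))
plan([589.3,-329.6,8],rt(35.3+180))
cv2.imwrite('pics/c8.png',cv2.resize(cv2.cvtColor(d['frame'],cv2.COLOR_RGB2BGR)[100:240,180:380],(800,560),interpolation=cv2.INTER_CUBIC))
E
```

```text
tip pred [[207.4 139.1]]
T 35.0 tcp [ 588.7 -329.7  109. ] w 57.08 F [ 0.1  0.1 -2.1] goto [ 589.3 -329.6    8. ] trans [-0.007, 2.02, -0.014] rot [-0.011, 0.007, 0.009]
```

View pics/c8.png

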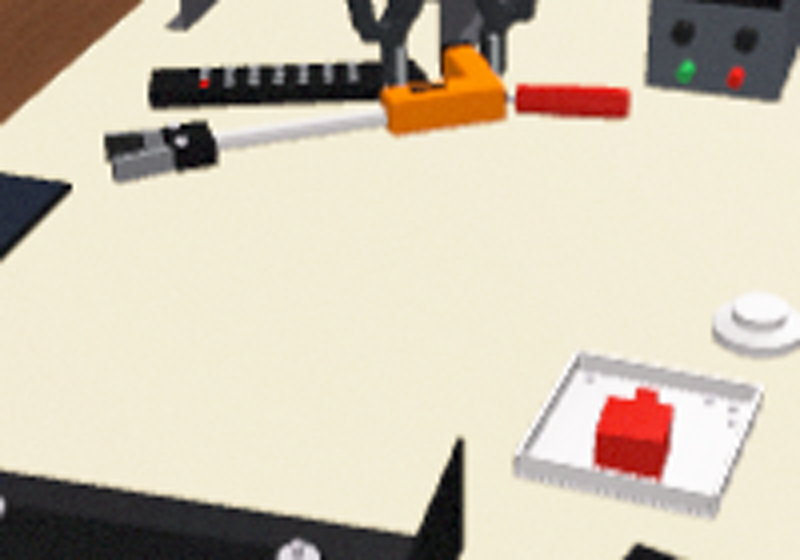

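The chock sits flat in the tray at crop (635,440), and the reacher is level over its old spot. Lowering it now.

Emit:
{"name": "jog_arm", "arguments": {
  "translation": [
    [0, 0.3, 0],
    [0, 0.8, 0],
    [0, 1.3, 0],
    [0, 1.7, 0],
    [0, 1.9, 0],
    [0, 2.0, 0],
    [0, 2.04, 0],
    [0, 2.08, 0],
    [0, 2.11, 0],
    [0, 2.12, 0],
    [0, 2.12, 0]
  ],
  "rot": [
    [0, 0, 0],
    [0, 0, 0],
    [0, 0, 0],
    [0, 0, 0],
    [0, 0, 0],
    [0, 0, 0],
    [0, 0, 0],
    [0, 0, 0],
    [0, 0, 0],
    [0, 0, 0],
    [0, 0, 0]
  ],
  "gripper": [0.665, 0.665, 0.665, 0.665, 0.665, 0.665, 0.665, 0.665, 0.665, 0.665, 0.665]
}}

```text
clock: 36.1
position: [588.7, -329.8, 3.5]
ee_rot: [-0.324, -0.628, 0.628, 0.325]
contact_force: [0.1, 0.1, -2.2]
gripper_width: 56.8
```

```bash
python3 st.py
```

```text
t 36.2 w 56.88 F [-0.1   0.44 -1.56] P [ 588.69 -329.77    3.44] Tq [-0.063  0.043 -0.046]
red col sums diff -13.88 img diff around deck screws
```

Emit:
{"name": "jog_arm", "arguments": {
  "translation": [
    [0, 0.02, 0],
    [0, 0.03, 0],
    [0, 0.03, 0],
    [0, 0.03, 0]
  ],
  "rot": [
    [0, 0, 0],
    [0, 0, 0],
    [0, 0, 0],
    [0, 0, 0]
  ],
  "gripper": [0.665, 0.665, 0.665, 0.665]
}}

```text
clock: 36.65
position: [588.7, -329.8, 1.9]
ee_rot: [-0.324, -0.628, 0.628, 0.325]
contact_force: [0.2, -0.7, -1.0]
gripper_width: 56.5
```

```bash
python3 st.py
```

```text
t 36.75 w 56.58 F [ 0.28  0.34 -1.3 ] P [ 588.73 -329.78    1.91] Tq [-0.005 -0.004  0.02 ]
red col sums diff -13.89 img diff around deck screws
```

Emit:
{"name": "jog_arm", "arguments": {
  "translation": [
    [0, 0.02, 0],
    [0, 0.025, 0],
    [0, 0.025, 0],
    [0, 0.025, 0],
    [0, 0.025, 0],
    [0, 0.025, 0],
    [0, 0.025, 0],
    [0, 0.025, 0],
    [0, 0.025, 0],
    [0, 0.025, 0],
    [0, 0.025, 0]
  ],
  "rot": [
    [0, 0, 0],
    [0, 0, 0],
    [0, 0, 0],
    [0, 0, 0],
    [0, 0, 0],
    [0, 0, 0],
    [0, 0, 0],
    [0, 0, 0],
    [0, 0, 0],
    [0, 0, 0],
    [0, 0, 0]
  ],
  "gripper": [0.665, 0.665, 0.68, 0.695, 0.71, 0.725, 0.75, 0.85, 1, 1, 1]
}}

```text
clock: 37.9
position: [588.7, -329.8, 0.6]
ee_rot: [-0.324, -0.628, 0.628, 0.325]
contact_force: [-0.7, -0.5, -0.2]
gripper_width: 85.2
```

Emit:
{"name": "jog_arm", "arguments": {
  "translation": [
    [0, -0.1, 0],
    [0, -0.3, 0],
    [0, -0.7, 0],
    [0, -1.3, 0],
    [0, -2.0, 0],
    [0, -3.0, 0],
    [0, -4.0, 0],
    [0, -4.0, 0]
  ],
  "rot": [
    [0, 0, 0],
    [0, 0, 0],
    [0, 0, 0],
    [0, 0, 0],
    [0, 0, 0],
    [0, 0, 0],
    [0, 0, 0],
    [0, 0, 0]
  ],
  "gripper": [1, 1, 1, 1, 1, 1, 1, 1]
}}

```text
clock: 38.7
position: [592.9, -332.0, 211.8]
ee_rot: [-0.33, -0.628, 0.629, 0.318]
contact_force: [0.1, -0.1, 0.4]
gripper_width: 85.5
```

```bash
python3 - <<'E'
from pl import *
b=shot('side');save(b,'side9.png');look('side',b,['multimeter','puck','chock','tray','reacher'])
s0=cv2.imread('pics/side0.png');s9=cv2.imread('pics/side9.png')
for n,(x,y) in dict(puck=(369,183),meter=(335,345),screw1=(175,226),screw2=(254,238),screw3=(142,269),screw4=(230,286)).items():
    k=[i[y-14:y+14,x-16:x+16,1].astype(np.float32) for i in(s0,s9)];print(n,np.round(cv2.phaseCorrelate(*k)[0],2))
a=shot('wrist');save(a,'w9.png')
A=cv2.resize(cv2.imread('pics/w9.png'),(400,300));B=cv2.resize(s9[100:240,180:390],(800,533),interpolation=cv2.INTER_CUBIC)
C=np.zeros((600,800,3),np.uint8);C[:300,:400]=A;C[:300,400:]=cv2.resize(s9,(400,300));C[300:]=cv2.resize(s9[120:240,180:390],(800,300),interpolation=cv2.INTER_CUBIC)
cv2.imwrite('pics/c9.png',C);print(arm.read_state()['clock'])
E
```

```text
side multimeter 0.73 [314.1 319.4  36. ] [332. 355.]
side multimeter 0.49 [ 614.2 -261.2   14.3] [274. 165.]
side puck 0.83 [ 347.5 -247.4   13.5] [371. 183.]
side chock 0.68 [ 347.2 -249.2   13.1] [371. 183.]
side chock 0.67 [395.8 -78.4  34.1] [338. 209.]
side chock 0.63 [835.1 -43.   17.6] [162. 193.]
side chock 0.15 [ 618.2 -260.1   18.2] [273. 164.]
side tray 0.94 [ 396.  -128.3    2. ] [342. 209.]
side tray 0.67 [ 202.2 -299.8    4.3] [430. 184.]
side tray 0.63 [329.7  67.5   6. ] [353. 265.]
side tray 0.46 [ 618.6 -259.8   14.9] [272. 165.]
side reacher 0.94 [ 620.5 -259.1   19.2] [272. 163.]
side reacher 0.3 [643.5 233.2  48.4] [174. 271.]
puck [ 0.   -0.04]
meter [0.04 0.05]
screw1 [0.02 0.19]
screw2 [0.13 0.86]
screw3 [0.44 1.06]
screw4 [0.17 0.77]
39.05
```

View pics/c9.png

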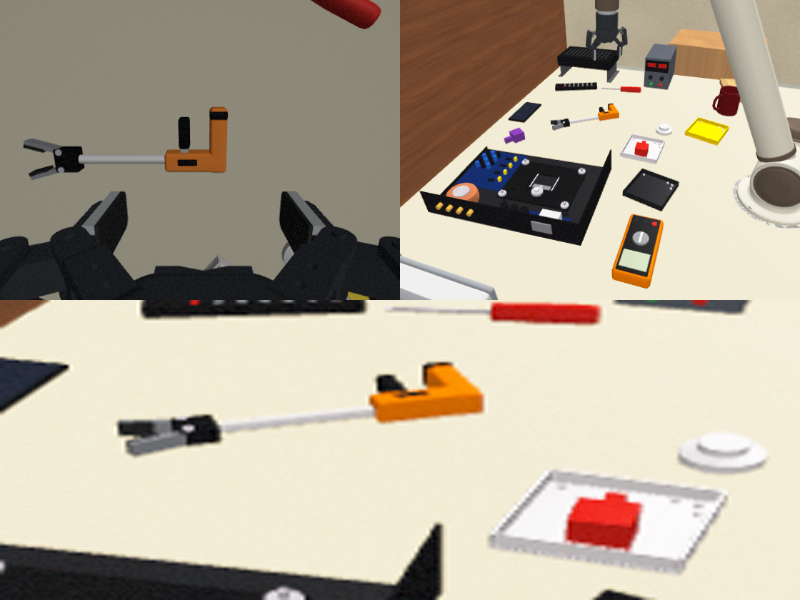

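```bash
python3 -c "
from bench import job_done,arm
print(job_done(), arm.read_state()['clock'])"
```

```text
the job is handed in; nothing more can be done
the job is handed in; nothing more can be done
```

The red chock is out of the player and lying flat in the aluminium tray. The reacher is back on the bare table at its original spot. I handed the job in at about 39 s of the 72 s allowed; it reports no verdict.

**How it went:** I gripped the reacher with about 5 mm of squeeze and slid the open jaws over the tab. I then tightened in small steps, test-pulling as I went. At the first, light squeeze the jaws slid about 1–2 mm along the tab at roughly 3 N without coming off. With a little more squeeze the chock followed at about 5.5 N. I drew it out straight, lowered it nose-down into the tray over the wall until it touched lightly, and opened the jaws.

**Final checks:**
- **Chock:** it is upright inside the aluminium tray and was never touched by the robot's fingers.
- **Reacher:** it lies flat with its trigger released, and the gripper is open about 200 mm above it.
- **Multimeter and disc clamp:** neither had moved in the side view (under 0.1 px).
- **Deck:** three of the four deck screws dropped about 0.8–1.1 px in the side view, which means the deck settled. The fourth showed only 0.2 px in that last check, after 0.9 px just after the draw. I put that down to the circuit board behind it, but did not confirm it.

**Uncertain:**
- **Jaw force:** I could not measure it directly. I estimated about 8 N per jaw from where it slipped, and the tab showed no visible damage.
- **Chock position:** camera estimates of the chock while held disagreed with my prediction by 2–4 mm, which was within the room in the tray.

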